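Build the second tier on a kiln batt

TASK

Build a second tier over the bowl that already stands on the kiln batt, without shifting the bowl: stand the two tall props upright on the batt, one on each side of the bowl along the batt's length and centred on it, each with a clear gap of about 25 mm to the bowl's rim. Then lay the narrow shelf flat across the tops of the two props, lengthwise along the batt and with its middle over the bowl, and last stand the smaller beaker upright in the middle of that shelf. Leave the short, thicker prop and the larger beaker where they are.

Things in the scene. Friction and masses are not known exactly. Their poses are not given: they have to be found in the camera images.
- batt: kiln batt (large kiln shelf): fixed flat refractory slab lying on the table, 150 mm (its x) by 300 mm (its y, the length) and 15 mm thick, buff with a pale coat on top. Origin at the centre of its underside; its top is 15 mm above the origin.
- bowl: small unglazed terracotta bowl, loose, standing near the middle of the batt: rim diameter 70 mm, 45 mm high. Origin at the centre of its underside; its x and y axes start parallel to the batt's (y along the batt's length).
- prop_a: tall kiln prop: upright cream refractory cylinder, 32 mm diameter, 80 mm high, flat ends with a dark bore mark; stands upright on the table to the left or right of the batt; origin at the centre of its underside, z up along its axis. Interchangeable with prop_b.
- prop_b: the other tall kiln prop, same as prop_a: 32 mm diameter, 80 mm high; stands upright on the table to the left or right of the batt; origin at the centre of its underside, z up along its axis.
- narrow_shelf: narrow kiln shelf: loose cream refractory strip 50 mm wide (its x), 200 mm long (its y), 12 mm thick, lying flat on the table beyond the batt, roughly across the robot's view. Origin at the centre of its underside.
- small_beaker: the smaller of two terracotta beakers: open cup tapering a little downwards, rim outer diameter 42 mm, foot 34 mm, 55 mm high, wall 4 mm; stands upright on the table to the left or right of the batt; origin at the centre of its underside, z up along its axis.
- large_beaker: the larger terracotta beaker, to be left alone: rim diameter 66 mm, 90 mm high; stands upright on the table to the left or right of the batt; origin at the centre of its underside, z up along its axis.
- short_prop: short kiln prop, to be left alone: as the tall ones but squat, only 40 mm high and 46 mm in diameter; stands upright on the table to the left or right of the batt; origin at the centre of its underside, z up along its axis.

How it is judged:
On the way, in this order (a step that is already met when the one before it is completed fails the run):
1. both tall props stand on the batt, one on each side of the bowl (((y of prop_a in the frame of bowl between 0.06 and 0.094 m and x of prop_a in the frame of bowl between -0.015 and 0.015 m and z of prop_a in the frame of batt between 0.011 and 0.019 m and angle between each of prop_a, prop_b's own z axis and vertical below 0.06 rad and linear speed of each of prop_a, prop_b below 0.02 m/s and y of prop_b in the frame of bowl between -0.094 and -0.06 m and x of prop_b in the frame of bowl between -0.015 and 0.015 m and z of prop_b in the frame of batt between 0.011 and 0.019 m) or (y of prop_a in the frame of bowl between -0.094 and -0.06 m and x of prop_a in the frame of bowl between -0.015 and 0.015 m and z of prop_a in the frame of batt between 0.011 and 0.019 m and angle between each of prop_a, prop_b's own z axis and vertical below 0.06 rad and linear speed of each of prop_a, prop_b below 0.02 m/s and y of prop_b in the frame of bowl between 0.06 and 0.094 m and x of prop_b in the frame of bowl between -0.015 and 0.015 m and z of prop_b in the frame of batt between 0.011 and 0.019 m))), for 0.2 s.
2. the narrow shelf lies level across both props, let go (((y of prop_a in the frame of bowl between 0.06 and 0.094 m and x of prop_a in the frame of bowl between -0.015 and 0.015 m and z of prop_a in the frame of batt between 0.011 and 0.019 m and angle between each of prop_a, prop_b's own z axis and vertical below 0.06 rad and linear speed of each of prop_a, prop_b below 0.02 m/s and y of prop_b in the frame of bowl between -0.094 and -0.06 m and x of prop_b in the frame of bowl between -0.015 and 0.015 m and z of prop_b in the frame of batt between 0.011 and 0.019 m) or (y of prop_a in the frame of bowl between -0.094 and -0.06 m and x of prop_a in the frame of bowl between -0.015 and 0.015 m and z of prop_a in the frame of batt between 0.011 and 0.019 m and angle between each of prop_a, prop_b's own z axis and vertical below 0.06 rad and linear speed of each of prop_a, prop_b below 0.02 m/s and y of prop_b in the frame of bowl between 0.06 and 0.094 m and x of prop_b in the frame of bowl between -0.015 and 0.015 m and z of prop_b in the frame of batt between 0.011 and 0.019 m)) and z of narrow_shelf in the frame of batt between 0.09 and 0.1 m and angle between narrow_shelf's own z axis and vertical below 0.05 rad and angle between the y axis of narrow_shelf and the y axis of batt, either way round below 0.22 rad and horizontal distance between narrow_shelf and bowl below 0.015 m and linear speed of narrow_shelf below 0.02 m/s and contact force between narrow_shelf and the fingers below 1 N), for 0.2 s.
At the end, for the whole second after the job is handed in: Tall props upright on the batt, 60-94 mm either side of the bowl's centre along its length, 15 mm across; shelf level on both, centred over the bowl to 15 mm, along the batt to 0.22 rad; small beaker upright on it within 13 mm of its centre; bowl within 12 mm of its start; all at rest (all of step 2 and z of small_beaker in the frame of narrow_shelf between 0.008 and 0.016 m and horizontal distance between small_beaker and narrow_shelf below 0.013 m and angle between each of small_beaker, bowl's own z axis and vertical below 0.06 rad and linear speed of each of small_beaker, bowl below 0.02 m/s and angular speed of small_beaker below 0.2 rad/s and distance of bowl from where it was at the start of the episode below 0.012 m); the robot touches nothing.
It fails at once if the bowl on the batt is shifted more than 12 mm (distance of bowl from where it was at the start of the episode above 0.012 m).
It fails at once if the short prop or the larger beaker is moved more than 30 mm (distance of any of short_prop, large_beaker from where it was at the start of the episode above 0.03 m).
It also fails if it takes over 106 s, if anything falls off the work surface, if the arm or the gripper's body presses on something with over 40 N, if the wrist force passes 120 N, or if a joint passes its speed limit or range.

ROBOT

A 6-joint arm with a two-finger parallel gripper is mounted at the origin on the work surface. World frame = base frame: x ahead of the robot, y to its left, z up, the work surface at z = 0. Lengths are in m, angles in rad, forces in N, time in s.
With the tool pointing down it reaches from about 0.275 to 0.975 m from the base axis. Payload 8.4 kg.
Tool frame: the origin (TCP) lies midway between the tips of the shut fingers; the grasp point (between the pads) lies 19 mm behind it; z points along the fingers, y is the direction in which the jaws open and shut (so a half turn about z gives the same grasp; the last joint's range is limited). The gripper opens to 92 mm and grips with 3 to 60 N. Pads are 20 mm wide; open, the fingers measure 128 mm over their backs; the gripper's body (75 mm by 189 mm) begins 69 mm behind the grasp point.
Start: joints at [-1.252, 0.353, 1.633, -0, 1.155, -0.002], TCP at [0.197, -0.593, 0.192] pointing down, gripper open.
Joint ranges: [-2.63, 2.63], [-0.92, 2.1], [0.06, 2.66], [-1.3, 4.44], [0, 2.69], [-3.02, 3.02]. Speed limits (rad/s): [2.22, 2.22, 2.79, 3.14, 3.14, 3.14].

INTERFACE

Orientations are given as [roll, pitch, yaw] about the fixed x, y, z axes, in that order (R = Rz(yaw) Ry(pitch) Rx(roll)).
In Python, from plant import bot gives the robot as it stands.
- The arm moves only by the tool move_arm, never from a script. Its argument "rows" is a list of rows, each an object of numbers: "x", "y", "z": the shift along the tool's x, y, z each as a share of 1 m, from -1 to 1; "wx", "wy", "wz": the turn, a rotation vector about the tool's x, y, z each as a share of pi rad, from -1 to 1. In form: [{"x": .., "y": .., "z": .., "wx": .., "wy": .., "wz": ..}, ...]. A call has 1 to 12 rows; each row shifts and turns the commanded pose from where the row before left it, along the tool's axes as they then stand; what a row does not reach is not made up. A row lasts 1/12 s, in which the tool goes at most 41.7 mm and 7.16 degrees, less where a joint would pass 70% of its speed; a pose out of reach is approached as far as the arm can. A call with a number of a shift or a turn outside -1 to 1 is refused whole. A call with a gripper value outside its range is refused whole. "jaw" is the opening, from 0 (shut) to 1 (fully open), set as the call begins (left out, the last holds). The fingers move at their own pace and stop on an object; the grip force is fixed at half the most. Time passes only in rows, so rows that do not move let the fingers close. It gives the time, the measured TCP pose, the force and the opening at its end, in the units of the state.
- bot.get_obs(): the state, without advancing time (a new reading comes with each control period).
- bot.grab_frame(name): name is "side" or "top" or "wrist"; returns the picture (480x640x3 uint8, blue, green, red); there is no depth.
- bot.camera_model(name): a dict with "fx", "fy", "cx", "cy" (pixels), "distortion" ([k1, k2, p1, p2, k3] as OpenCV has them; the pictures are not rectified), "world_from_camera" (4x4, takes a point from camera to world coordinates); the wrist camera has in their place "mount" (4x4, takes a point from camera to tool coordinates, whose origin is the TCP and whose axes are the flange's). Camera axes: x right, y up, looking along -z (the intrinsics and any distortion apply to the point x, -y, -z); pixel columns grow to the right and rows downward; lengths in m; the calibration is good to about 2 mm. A picture is of the moment at which its call begins: read the wrist's pose just before it. camera_model takes no time and is no camera call.
- bot.hand_in(): hands the job in, once; it reports no verdict.
The state is a dict: "time_s": time; "joint_positions": joint angles; "joint_vel": joint speeds; "effort": joint torques, N m; "tcp_pos": TCP position; "eef_rot": TCP orientation; "contact_force": force on the tool from outside, world axes, zero at the start; "wrist_torque": the same for the moment, N m; "width": opening from 0.0 (shut) to 1.0 (fully open).
Only numpy, scipy, OpenCV 4.12 (cv2) and the standard library are available. Lean on these libraries where they do the work, as an engineer would, in place of code of your own. Each camera call takes 0.05 s, during which the arm holds its last target.

## Working session

There is one attempt and no reset: what is moved stays moved. The work goes in short steps, Python scripts to look and compute and a tool call to move; the robot and the scene stay as the last step left them, time stands still between calls to the robot, and variables do not carry over. Pictures are saved under pics/ and viewed, and the job is handed in when it is done.

Besides the shell and the picture viewer there is one more tool, called as name([rows], argument=value, ...), one row to a line, values as JSON. move_arm: Moves the arm, as the interface text tells. Shift numbers are shares of 1 m and turn numbers shares of pi rad, none past 1 either way. Its arguments: {"type":"object","properties":{"rows":{"type":"array"},"jaw":{"type":"number"}},"required":["rows"]}

```bash
ls; mkdir -p pics
python3 - <<'E'
from plant import bot
import cv2
print(bot.get_obs())
for n in ["side","top","wrist"]:
    m=bot.camera_model(n); print(n,m)
for n in ["side","top"]:
    cv2.imwrite(f"pics/{n}0.png",bot.grab_frame(n))
E
```

```text
pics
{'time_s': 0.0, 'joint_positions': array([-1.25242551e+00,  3.53642396e-01,  1.63412265e+00,  9.10411395e-06,
        1.15521251e+00, -2.43039715e-03]), 'joint_vel': array([-3.68256909e-04,  2.15609242e-03, -2.00240439e-03, -1.12947177e-03,
        7.34431839e-05, -1.36366294e-03]), 'effort': array([-1.99566195e-03, -5.93854094e+01, -3.34218621e+01,  6.96158269e-02,
        2.34874198e-02, -1.30758604e-04]), 'tcp_pos': array([ 0.19689923, -0.59261838,  0.19137223]), 'eef_rot': array([-3.14020778e+00, -1.16899148e-05,  3.20797521e-01]), 'contact_force': array([0.380878  , 1.1578146 , 0.36811372]), 'wrist_torque': array([-0.01401227,  0.00339183,  0.00042135]), 'width': 0.9996655746056703}
side {'fx': 567.0753371198311, 'fy': 567.0753371198311, 'cx': 329.5079322159225, 'cy': 237.51638710567678, 'distortion': array([-0.1053805,  0.       ,  0.       ,  0.       ,  0.       ]), 'world_from_camera': array([[-0.80823999,  0.4228391 , -0.40982339,  0.06946017],
       [-0.58858368, -0.55905363,  0.58397627,  0.69922896],
       [ 0.01781474,  0.71320834,  0.7007257 ,  0.88457449],
    
[... 370 characters left out ...]
,  0.00855837, -0.00681253],
       [ 0.0096421 ,  0.06357687,  0.99793036,  1.10460028],
       [ 0.        ,  0.        ,  0.        ,  1.        ]])}
wrist {'fx': 429.26268064705283, 'fy': 429.26268064705283, 'cx': 321.4510465930656, 'cy': 245.5245180478172, 'distortion': array([-0.01079285,  0.        ,  0.        ,  0.        ,  0.        ]), 'mount': array([[-5.40006920e-05,  9.62364043e-01,  2.71763583e-01,
         7.63029545e-02],
       [ 9.99999928e-01, -5.01300619e-05,  3.76224276e-04,
         7.38996833e-04],
       [ 3.75688240e-04,  2.71763584e-01, -9.62363971e-01,
        -1.92330419e-01],
       [ 0.00000000e+00,  0.00000000e+00,  0.00000000e+00,
         1.00000000e+00]])}
```

View pics/top0.png

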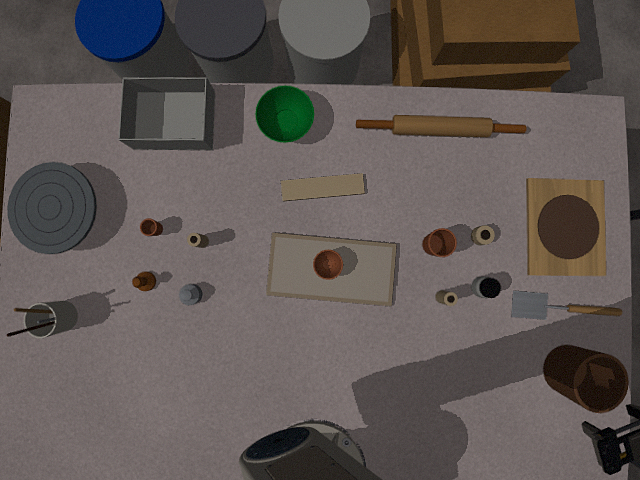

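View pics/side0.png

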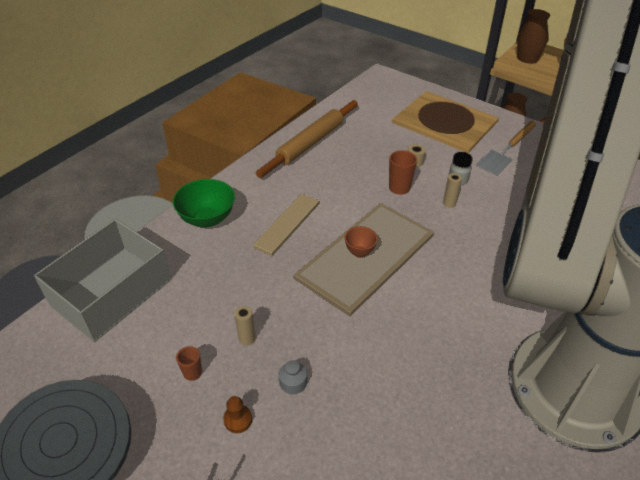

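The top view shows bowl ~(328,264), batt ~(331,269), shelf ~(323,187), tall props ~(195,240) and (451,298), small beaker ~(151,228), short prop (484,234), large beaker (439,242). I'll crop the images for accurate measurements.

```bash
cat > h.py <<'E'
import cv2, numpy as np
from scipy.spatial.transform import Rotation as R
def und(m,uv):
    K=np.array([[m['fx'],0,m['cx']],[0,m['fy'],m['cy']],[0,0,1]])
    p=cv2.undistortPoints(np.float64(uv).reshape(-1,1,2),K,np.float64(m['distortion']))[:,0]
    return np.c_[p[:,0],-p[:,1],-np.ones(len(p))]
def cast(m,uv,z,T=None):
    T=np.array(m['world_from_camera']) if T is None else T
    d=und(m,uv)@T[:3,:3].T; o=T[:3,3]
    return o+d*((z-o[2])/d[:,2])[:,None]
def proj(m,P,T=None):
    T=np.array(m['world_from_camera']) if T is None else T
    c=(np.float64(P).reshape(-1,3)-T[:3,3])@T[:3,:3]
    K=np.array([[m['fx'],0,m['cx']],[0,m['fy'],m['cy']],[0,0,1]])
    q=np.c_[c[:,0],-c[:,1],-c[:,2]]
    return cv2.projectPoints(q,np.zeros(3),np.zeros(3),K,np.float64(m['distortion']))[0][:,0]
def wristT(bot):
    s=bot.get_obs(); T=np.eye(4); T[:3,:3]=R.from_euler('xyz',s['eef_rot']).as_matrix(); T[:3,3]=s['tcp_pos']
    return T@np.array(bot.camera_model('wrist')['mount'])
def zoom(im,x0,y0,w,h,k): return cv2.resize(im[y0:y0+h,x0:x0+w],None,fx=k,fy=k,interpolation=cv2.INTER_CUBIC)
E
python3 - <<'E'
from h import *
t=cv2.imread('pics/top0.png')
a=zoom(t,130,200,130,90,6);cv2.imwrite('pics/z1.png',a)
cv2.imwrite('pics/z2.png',zoom(t,415,215,100,95,6))
cv2.imwrite('pics/z3.png',zoom(t,260,165,145,145,4))
E
```

```text
(no output)
```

View pics/z1.png

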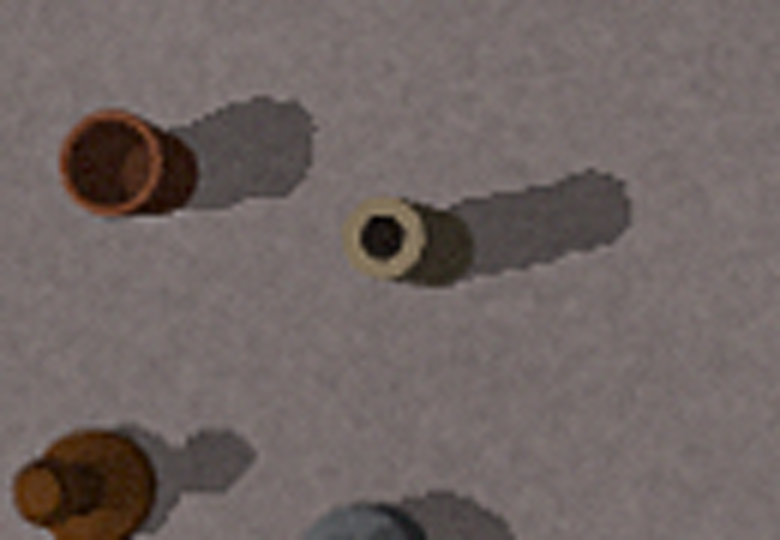

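View pics/z2.png

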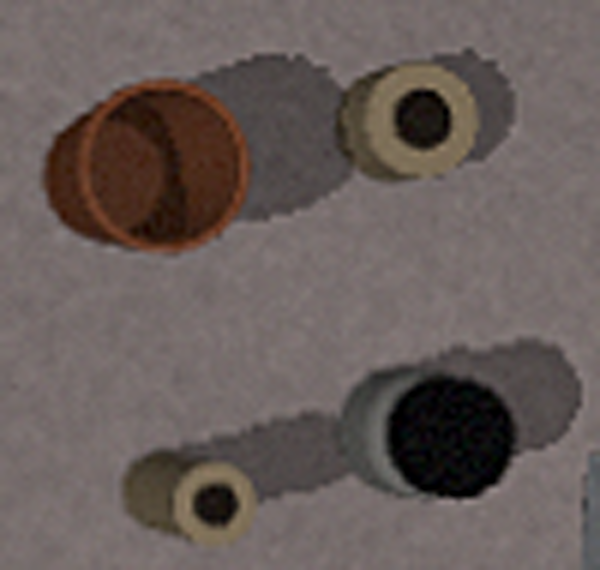

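View pics/z3.png

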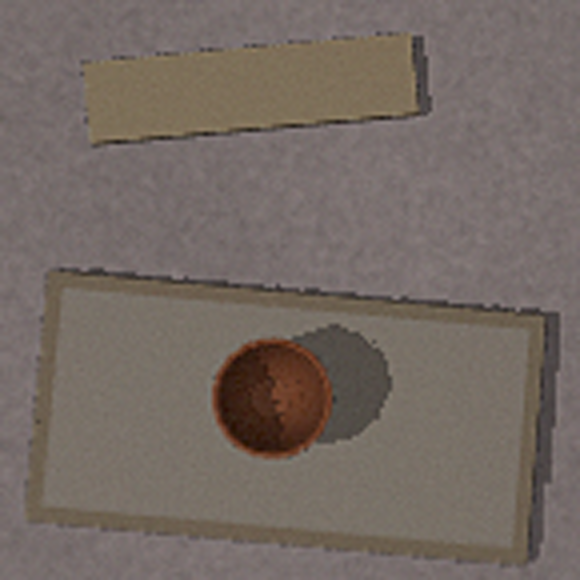

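Run:
```python
from h import *
from plant import bot
m=bot.camera_model('top');ms=bot.camera_model('side')
def c(x0,y0,k,pts,z):
    p=np.array([[x0+(u+.5)/k-.5,y0+(v+.5)/k-.5] for u,v in pts]); return cast(m,p,z)
pl=c(130,200,6,[(384,238)],.08);sb=c(130,200,6,[(111,162)],.055)
pr=c(415,215,6,[(214,503)],.08);lb=c(415,215,6,[(164,166)],.09);sp=c(415,215,6,[(420,119)],.04);jar=c(415,215,6,[(452,436)],.07)
bowl=c(260,165,4,[(273,398)],.06)
batt=c(260,165,4,[(51,270),(546,314),(527,564),(28,520)],.015)
sh=c(260,165,4,[(82,62),(410,35),(418,115),(93,144)],.012)
oth=cast(m,[[145,281],[190,293]],.04)
np.set_printoptions(precision=4,suppress=True)
d={k:v for k,v in locals().items() if k in('pl','sb','pr','lb','sp','bowl','batt','sh','jar','oth')}
for k,v in d.items(): print(k,v.tolist() if len(v)==1 else v)
for q in(batt,sh):
    e=(q[1]-q[0]+q[2]-q[3])/2; w=(q[0]-q[3]+q[1]-q[2])/2
    print('ctr',q.mean(0),'len',np.linalg.norm(e),np.linalg.norm(w),'deg of long axis from -y',np.degrees(np.arctan2(e[0],-e[1])),'w',np.degrees(np.arctan2(w[1],w[0])))
im=cv2.imread('pics/side0.png')
for k,v in d.items():
    for p in proj(ms,v): cv2.circle(im,tuple(int(round(a)) for a in p),2,(0,255,0),-1)
cv2.imwrite('pics/side_ov.png',zoom(im,160,120,330,280,2.4))
```

```text
pl [[0.5503579447403365, 0.27507759396294607, 0.08000000000000007]]
sb [[0.5792626873690724, 0.3902430882756731, 0.05499999999999994]]
pr [[0.4269581810863551, -0.3052108067337608, 0.08000000000000007]]
lb [[0.5526967866620328, -0.2830139830148577, 0.09000000000000008]]
sp [[0.5757415980480596, -0.3993510229780988, 0.040000000000000036]]
jar [[0.4525132073171645, -0.40049780143012015, 0.07000000000000006]]
bowl [[0.4999508689255398, -0.02884075412102699, 0.06000000000000005]]
batt [[ 0.5741  0.104   0.015 ]
 [ 0.5529 -0.1924  0.015 ]
 [ 0.4039 -0.1824  0.015 ]
 [ 0.4253  0.1143  0.015 ]]
sh [[ 0.7006  0.0887  0.012 ]
 [ 0.7208 -0.1094  0.012 ]
 [ 0.672  -0.1147  0.012 ]
 [ 0.6508  0.0809  0.012 ]]
oth [[0.4525 0.3984 0.04  ]
 [0.427  0.2906 0.04  ]]
ctr [ 0.4891 -0.0391  0.015 ] len 0.29735525586712225 0.14925548793875176 deg of long axis from -y -4.110366782199912 w -3.9089093367870196
ctr [ 0.6861 -0.0136  0.012 ] len 0.19791736566846418 0.049771453962659404 deg of long axis from -y 6.0067693609998605 w 7.583097087564219
```

View pics/side_ov.png

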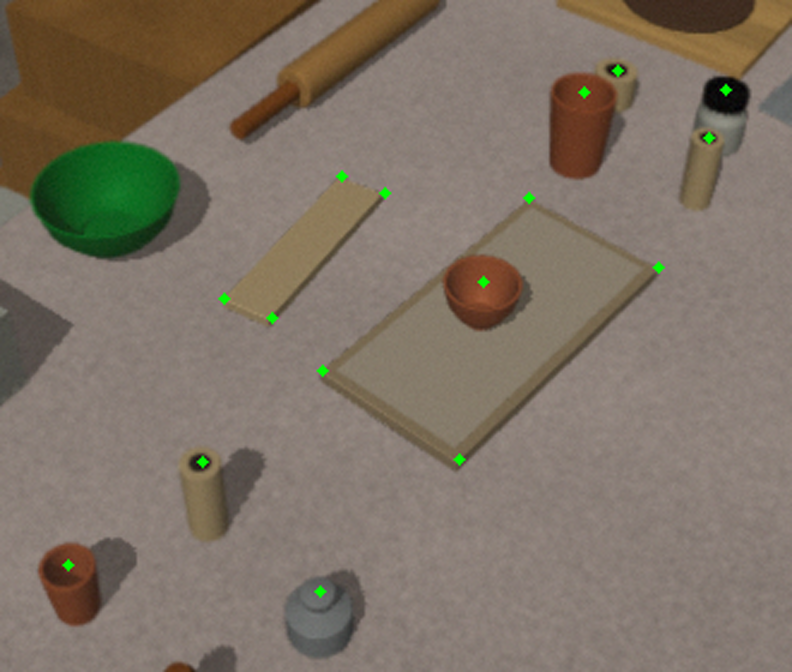

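Both views agree to about 2 mm. I'll go for the right-hand prop first: raise the arm, then turn it so the jaws open across the batt.

move_arm([
  {"z": -0.04},
  {"z": -0.04},
  {"z": -0.04},
  {"z": -0.03,"wz": -0.0376},
  {"wz": -0.0376},
  {"wz": -0.0376},
  {"wz": -0.0376},
  {"wz": -0.0376},
  {"wz": -0.0376},
  {"wz": -0.0376},
  {"wz": -0.0376},
  {"wz": -0.0376},
], jaw=1)

```text
validation failed for argument at $.ro...
```

```bash
cat > go.py <<'E'
import sys
from h import *
from plant import bot
# python3 go.py x y z yawdeg : tool-frame shift (at the present attitude) and turn to reach it
x,y,z,yaw=map(float,sys.argv[1:5])
s=bot.get_obs(); Rm=R.from_euler('xyz',s['eef_rot']); Rt=R.from_euler('xyz',[np.pi,0,np.radians(yaw)])
np.set_printoptions(precision=4,suppress=True)
d=np.array([x,y,z])-s['tcp_pos']
print('t',round(s['time_s'],2),'tcp',s['tcp_pos'],'rot',np.degrees(s['eef_rot']),'F',s['contact_force'],'w',round(s['width'],3))
print('shift now-frame',Rm.inv().apply(d),'in target frame',Rt.inv().apply(d),'turn',(Rm.inv()*Rt).as_rotvec()/np.pi)
E
python3 go.py 0.427 -0.305 0.15 85.9
```

```text
t 0.1 tcp [ 0.197  -0.5927  0.1915] rot [-179.9296    0.0006   18.3825] F [-0.0413  0.0183 -0.0914] w 0.996
shift now-frame [ 0.309  -0.2004  0.0417] in target frame [0.3034 0.2089 0.0415] turn [-0.0003 -0.0002 -0.3751]
```

move_arm([
  {"x": 0,"y": 0,"z": -0.04,"wx": 0,"wy": 0,"wz": 0},
  {"x": 0,"y": 0,"z": -0.04,"wx": 0,"wy": 0,"wz": 0},
  {"x": 0,"y": 0,"z": -0.04,"wx": 0,"wy": 0,"wz": 0},
  {"x": 0,"y": 0,"z": -0.03,"wx": 0,"wy": 0,"wz": -0.0375},
  {"x": 0,"y": 0,"z": 0,"wx": 0,"wy": 0,"wz": -0.0375},
  {"x": 0,"y": 0,"z": 0,"wx": 0,"wy": 0,"wz": -0.0375},
  {"x": 0,"y": 0,"z": 0,"wx": 0,"wy": 0,"wz": -0.0375},
  {"x": 0,"y": 0,"z": 0,"wx": 0,"wy": 0,"wz": -0.0375},
  {"x": 0,"y": 0,"z": 0,"wx": 0,"wy": 0,"wz": -0.0375},
  {"x": 0,"y": 0,"z": 0,"wx": 0,"wy": 0,"wz": -0.0375},
  {"x": 0,"y": 0,"z": 0,"wx": 0,"wy": 0,"wz": -0.0375},
  {"x": 0,"y": 0,"z": 0,"wx": 0,"wy": 0,"wz": -0.0375},
], jaw=1)

```text
time_s: 1.1
tcp_pos: [0.197, -0.5929, 0.3416]
eef_rot: [-3.141, -0.001, 1.387]
contact_force: [-1.2, 0.5, 0.4]
width: 0.999
```

```bash
python3 go.py 0.427 -0.305 0.2 85.9
```

```text
t 1.1 tcp [ 0.197  -0.5929  0.3416] rot [-179.9765   -0.0438   79.4639] F [-1.169   0.4575  0.3528] w 0.999
shift now-frame [0.325  0.1735 0.1418] in target frame [0.3036 0.2088 0.1416] turn [-0.0001 -0.0003 -0.0358]
```

move_arm([
  {"x": 0,"y": 0,"z": 0,"wx": 0,"wy": 0,"wz": -0.0375},
  {"x": 0.03,"y": 0.021,"z": 0.014,"wx": 0,"wy": 0,"wz": 0},
  {"x": 0.03,"y": 0.021,"z": 0.014,"wx": 0,"wy": 0,"wz": 0},
  {"x": 0.03,"y": 0.021,"z": 0.014,"wx": 0,"wy": 0,"wz": 0},
  {"x": 0.03,"y": 0.021,"z": 0.014,"wx": 0,"wy": 0,"wz": 0},
  {"x": 0.03,"y": 0.021,"z": 0.014,"wx": 0,"wy": 0,"wz": 0},
  {"x": 0.03,"y": 0.021,"z": 0.014,"wx": 0,"wy": 0,"wz": 0},
  {"x": 0.03,"y": 0.021,"z": 0.014,"wx": 0,"wy": 0,"wz": 0},
  {"x": 0.03,"y": 0.021,"z": 0.014,"wx": 0,"wy": 0,"wz": 0},
  {"x": 0.03,"y": 0.021,"z": 0.014,"wx": 0,"wy": 0,"wz": 0},
  {"x": 0.03,"y": 0.021,"z": 0.014,"wx": 0,"wy": 0,"wz": 0},
  {"x": 0,"y": 0,"z": 0,"wx": 0,"wy": 0,"wz": 0},
], jaw=1)

```text
time_s: 2.1
tcp_pos: [0.4297, -0.3037, 0.1993]
eef_rot: [-3.139, -0.004, 1.502]
contact_force: [-0.3, -0.0, -0.9]
width: 1.0
```

```bash
python3 go.py 0.427 -0.305 0.05 85.9
python3 - <<'E'
from h import *
from plant import bot
T=wristT(bot);im=bot.grab_frame('wrist');m=bot.camera_model('wrist')
np.save('pics/T1.npy',T)
cv2.imwrite('pics/w1r.png',im)
for p in proj(m,[[.427,-.305,.08],[.427,-.305,0]],T): print(p); cv2.circle(im,tuple(int(round(a)) for a in p),3,(0,255,0),-1)
cv2.imwrite('pics/w1.png',im)
E
```

```text
t 2.1 tcp [ 0.4297 -0.3037  0.1993] rot [-179.8565   -0.2253   86.064 ] F [-0.341  -0.0353 -0.8981] w 1.0
shift now-frame [-0.0021 -0.0022  0.1493] in target frame [-0.0015 -0.0026  0.1493] turn [-0.0008 -0.0013  0.0009]
[318.53345713 232.54182925]
[319.30067911 211.953995  ]
```

View pics/w1.png

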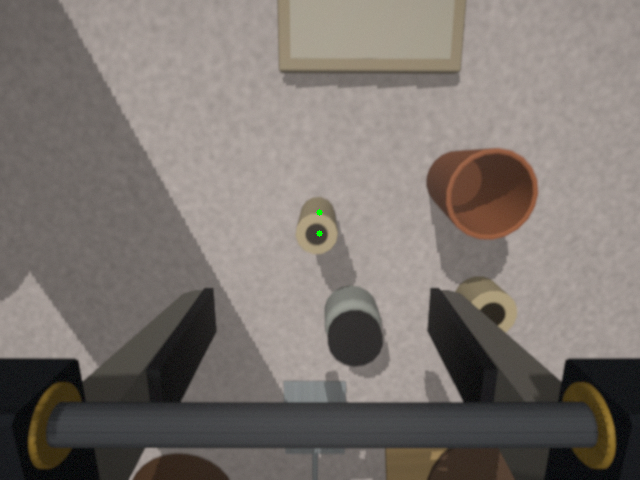

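The wrist view puts the prop top at (316,234), against a predicted (318.5,232.5), so it is about 2 mm off. I'll take x=0.426, y=-0.306 and descend.

move_arm([
  {"x": -0.0026,"y": -0.0035,"z": 0,"wx": -0.0008,"wy": -0.0013,"wz": 0.0009},
  {"x": 0,"y": 0,"z": 0.034,"wx": 0,"wy": 0,"wz": 0},
  {"x": 0,"y": 0,"z": 0.034,"wx": 0,"wy": 0,"wz": 0},
  {"x": 0,"y": 0,"z": 0.034,"wx": 0,"wy": 0,"wz": 0},
  {"x": 0,"y": 0,"z": 0.034,"wx": 0,"wy": 0,"wz": 0},
  {"x": 0,"y": 0,"z": 0.018,"wx": 0,"wy": 0,"wz": 0},
  {"x": 0,"y": 0,"z": 0.01,"wx": 0,"wy": 0,"wz": 0},
  {"x": 0,"y": 0,"z": 0,"wx": 0,"wy": 0,"wz": 0},
], jaw=1)

```text
time_s: 2.82
tcp_pos: [0.4231, -0.3125, 0.0367]
eef_rot: [3.141, 0.003, 1.494]
contact_force: [-0.2, 0.1, 1.6]
width: 1.001
```

move_arm([
  {"x": 0,"y": 0,"z": 0,"wx": 0,"wy": 0,"wz": 0},
  {"x": 0,"y": 0,"z": 0,"wx": 0,"wy": 0,"wz": 0},
  {"x": 0,"y": 0,"z": 0,"wx": 0,"wy": 0,"wz": 0},
  {"x": 0,"y": 0,"z": 0,"wx": 0,"wy": 0,"wz": 0},
  {"x": 0,"y": 0,"z": 0,"wx": 0,"wy": 0,"wz": 0},
  {"x": 0,"y": 0,"z": 0,"wx": 0,"wy": 0,"wz": 0},
  {"x": 0,"y": 0,"z": 0,"wx": 0,"wy": 0,"wz": 0},
  {"x": 0,"y": 0,"z": 0,"wx": 0,"wy": 0,"wz": 0},
], jaw=0)

```text
time_s: 3.48
tcp_pos: [0.4248, -0.312, 0.0382]
eef_rot: [3.139, 0.004, 1.496]
contact_force: [0.5, -0.0, -0.1]
width: 0.44
```

```bash
python3 go.py 0.4947 -0.1048 0.15 85.9
```

```text
t 3.48 tcp [ 0.4248 -0.312   0.0382] rot [179.8489   0.2412  85.7311] F [ 0.5301 -0.0338 -0.0933] w 0.44
shift now-frame [ 0.2113  0.0545 -0.1125] in target frame [ 0.2117  0.0549 -0.1118] turn [ 0.0008  0.0013 -0.0009]
```

The earlier reading was taken mid-overshoot, so the TCP is 6 mm off in y. The jaws haven't touched yet (opening 40 mm), so I'll reopen slightly, correct the position and grip.

move_arm([
  {"x": 0.003,"y": 0,"z": 0,"wx": 0.0008,"wy": 0.0013,"wz": 0},
  {"x": 0.003,"y": 0,"z": 0,"wx": 0,"wy": 0,"wz": 0},
  {"x": 0,"y": 0,"z": 0,"wx": 0,"wy": 0,"wz": 0},
  {"x": 0,"y": 0,"z": 0,"wx": 0,"wy": 0,"wz": 0},
  {"x": 0,"y": 0,"z": 0,"wx": 0,"wy": 0,"wz": 0},
], jaw=0.6)

```text
time_s: 3.9
tcp_pos: [0.4253, -0.3059, 0.0381]
eef_rot: [-3.142, 0.0, 1.496]
contact_force: [0.6, -0.2, 0.8]
width: 0.6
```

move_arm([
  {"x": 0,"y": 0,"z": 0,"wx": 0,"wy": 0,"wz": 0},
  {"x": 0,"y": 0,"z": 0,"wx": 0,"wy": 0,"wz": 0},
  {"x": 0,"y": 0,"z": 0,"wx": 0,"wy": 0,"wz": 0},
  {"x": 0,"y": 0,"z": 0,"wx": 0,"wy": 0,"wz": 0},
  {"x": 0,"y": 0,"z": 0,"wx": 0,"wy": 0,"wz": 0},
  {"x": 0,"y": 0,"z": 0,"wx": 0,"wy": 0,"wz": 0},
  {"x": 0,"y": 0,"z": 0,"wx": 0,"wy": 0,"wz": 0},
  {"x": 0,"y": 0,"z": 0,"wx": 0,"wy": 0,"wz": 0},
  {"x": 0,"y": 0,"z": 0,"wx": 0,"wy": 0,"wz": 0},
], jaw=0)

```text
time_s: 4.65
tcp_pos: [0.4252, -0.3061, 0.0381]
eef_rot: [3.142, 0.0, 1.496]
contact_force: [-0.3, 0.2, -0.3]
width: 0.342
```

```bash
python3 go.py 0.4947 -0.1048 0.15 85.9;  python3 - <<'E'
from h import *
from plant import bot
im=bot.grab_frame('wrist')
cv2.imwrite('pics/w2.png',im)
E
```

```text
t 4.65 tcp [ 0.4252 -0.3061  0.0381] rot [179.9984   0.0005  85.719 ] F [-0.2718  0.201  -0.3466] w 0.342
shift now-frame [ 0.2059  0.0543 -0.1119] in target frame [ 0.2057  0.0549 -0.1119] turn [ 0.     0.    -0.001]
```

View pics/w2.png

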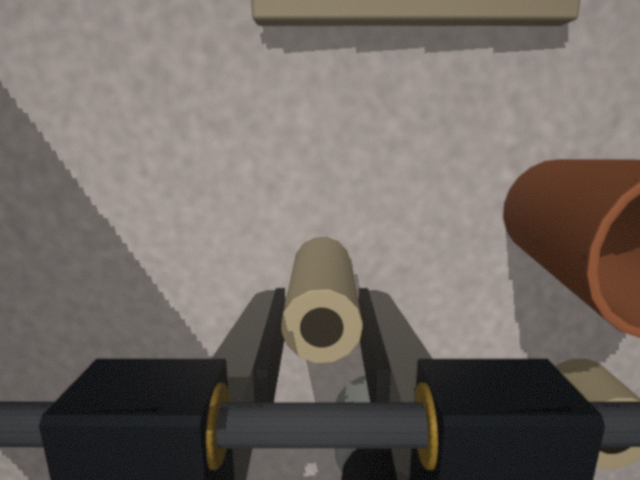

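Gripped: the prop sits between the pads at about (322,322), opening 31.5 mm. Next I lift it and carry it to the right-hand side of the bowl.

move_arm([
  {"x": 0,"y": 0,"z": -0.03,"wx": 0,"wy": 0,"wz": 0},
  {"x": 0.01,"y": 0.0033,"z": -0.03,"wx": 0,"wy": 0,"wz": 0},
  {"x": 0.025,"y": 0.006,"z": 0,"wx": 0,"wy": 0,"wz": -0.001},
  {"x": 0.03,"y": 0.008,"z": 0,"wx": 0,"wy": 0,"wz": 0},
  {"x": 0.035,"y": 0.009,"z": 0,"wx": 0,"wy": 0,"wz": 0},
  {"x": 0.035,"y": 0.009,"z": 0,"wx": 0,"wy": 0,"wz": 0},
  {"x": 0.03,"y": 0.008,"z": 0,"wx": 0,"wy": 0,"wz": 0},
  {"x": 0.025,"y": 0.007,"z": 0,"wx": 0,"wy": 0,"wz": 0},
  {"x": 0.0158,"y": 0.004,"z": 0,"wx": 0,"wy": 0,"wz": 0},
  {"x": 0,"y": 0,"z": 0,"wx": 0,"wy": 0,"wz": 0},
  {"x": 0,"y": 0,"z": 0,"wx": 0,"wy": 0,"wz": 0},
  {"x": 0,"y": 0,"z": 0,"wx": 0,"wy": 0,"wz": 0},
], jaw=0)

```text
time_s: 5.7
tcp_pos: [0.4938, -0.1052, 0.098]
eef_rot: [-3.141, 0.0, 1.5]
contact_force: [-0.5, 0.4, -1.5]
width: 0.342
```

```bash
python3 go.py 0.4947 -0.1048 0.056 85.9;  python3 - <<'E'
from h import *
from plant import bot
T=wristT(bot);im=bot.grab_frame('wrist');m=bot.camera_model('wrist')
np.save('pics/T3.npy',T);cv2.imwrite('pics/w3r.png',im)
for p in proj(m,[[.5,-.0288,.06],[.574,.104,.015],[.5529,-.1924,.015],[.4039,-.1824,.015],[.4253,.1143,.015]],T): print(p); cv2.circle(im,tuple(int(round(a)) for a in p),3,(0,255,0),-1)
cv2.imwrite('pics/w3.png',im)
E
```

```text
t 5.7 tcp [ 0.4938 -0.1052  0.098 ] rot [-179.9759    0.0153   85.9182] F [-0.4922  0.3548 -1.472 ] w 0.342
shift now-frame [0.0005 0.0008 0.042 ] in target frame [0.0004 0.0008 0.042 ] turn [-0.0001  0.0001  0.0001]
[323.00910896 122.97428251]
[ 443.32141312 -143.53770039]
[412.24869827 353.96541216]
[204.5184595  354.69609461]
[ 164.74553809 -142.5579153 ]
```

View pics/w3.png

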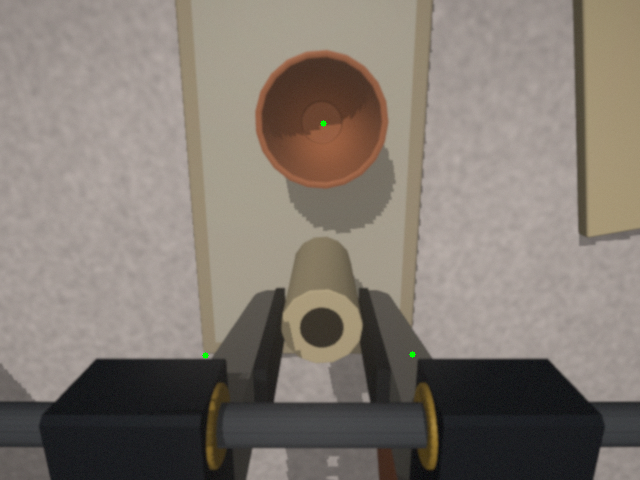

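The bowl rim centre is at (322,119) versus predicted (323,123), a difference of about 2 mm. I'm lowering the prop onto the batt.

move_arm([
  {"x": 0.001,"y": 0.001,"z": 0.012,"wx": 0,"wy": 0,"wz": 0},
  {"x": 0,"y": 0,"z": 0.014,"wx": 0,"wy": 0,"wz": 0},
  {"x": 0,"y": 0,"z": 0.009,"wx": 0,"wy": 0,"wz": 0},
  {"x": 0,"y": 0,"z": 0.005,"wx": 0,"wy": 0,"wz": 0},
  {"x": 0,"y": 0,"z": 0.002,"wx": 0,"wy": 0,"wz": 0},
  {"x": 0,"y": 0,"z": 0.001,"wx": 0,"wy": 0,"wz": 0},
  {"x": 0,"y": 0,"z": 0.001,"wx": 0,"wy": 0,"wz": 0},
  {"x": 0,"y": 0,"z": 0.0,"wx": 0,"wy": 0,"wz": 0},
  {"x": 0,"y": 0,"z": 0.0,"wx": 0,"wy": 0,"wz": 0},
], jaw=0)

```text
time_s: 6.5
tcp_pos: [0.4956, -0.1038, 0.0545]
eef_rot: [3.141, 0.0, 1.499]
contact_force: [0.0, -0.4, -1.7]
width: 0.337
```

move_arm([
  {"x": 0,"y": 0,"z": 0.001,"wx": 0,"wy": 0,"wz": 0},
  {"x": 0,"y": 0,"z": 0,"wx": 0,"wy": 0,"wz": 0},
  {"x": 0,"y": 0,"z": 0,"wx": 0,"wy": 0,"wz": 0},
], jaw=0)

```text
time_s: 6.75
tcp_pos: [0.4953, -0.1037, 0.0532]
eef_rot: [3.141, 0.0, 1.499]
contact_force: [0.8, 0.5, -1.4]
width: 0.339
```

move_arm([
  {"x": 0,"y": 0,"z": 0.0005,"wx": 0,"wy": 0,"wz": 0},
  {"x": 0,"y": 0,"z": 0,"wx": 0,"wy": 0,"wz": 0},
  {"x": 0,"y": 0,"z": 0,"wx": 0,"wy": 0,"wz": 0},
], jaw=0)

```text
time_s: 7.0
tcp_pos: [0.4955, -0.1038, 0.053]
eef_rot: [3.141, 0.0, 1.499]
contact_force: [-1.6, -0.3, 5.8]
width: 0.338
```

Contact at 5.8 N. I release the prop and raise the tool.

move_arm([
  {"x": 0,"y": 0,"z": 0,"wx": 0,"wy": 0,"wz": 0},
  {"x": 0,"y": 0,"z": 0,"wx": 0,"wy": 0,"wz": 0},
  {"x": 0,"y": 0,"z": 0,"wx": 0,"wy": 0,"wz": 0},
  {"x": 0,"y": 0,"z": 0,"wx": 0,"wy": 0,"wz": 0},
  {"x": 0,"y": 0,"z": 0,"wx": 0,"wy": 0,"wz": 0},
  {"x": 0,"y": 0,"z": -0.01,"wx": 0,"wy": 0,"wz": 0},
  {"x": 0,"y": 0,"z": -0.03,"wx": 0,"wy": 0,"wz": 0},
  {"x": 0,"y": 0,"z": -0.04,"wx": 0,"wy": 0,"wz": 0},
  {"x": 0,"y": 0,"z": -0.04,"wx": 0,"wy": 0,"wz": 0},
  {"x": 0,"y": 0,"z": -0.04,"wx": 0,"wy": 0,"wz": 0},
  {"x": 0,"y": 0,"z": 0,"wx": 0,"wy": 0,"wz": 0},
], jaw=0.7)

```text
time_s: 7.92
tcp_pos: [0.4994, -0.1047, 0.2209]
eef_rot: [3.13, 0.002, 1.499]
contact_force: [1.6, 0.2, 1.3]
width: 0.703
```

```bash
python3 go.py 0.5495 0.2755 0.21 85.9
```

```text
t 7.92 tcp [ 0.4994 -0.1047  0.2209] rot [179.3288   0.0921  85.8943] F [1.6265 0.2465 1.3164] w 0.703
shift now-frame [0.3828 0.0226 0.0106] in target frame [0.3828 0.0227 0.0109] turn [ 0.0037  0.0005 -0.    ]
```

move_arm([
  {"x": 0.025,"y": 0.0024,"z": 0,"wx": 0,"wy": 0,"wz": 0},
  {"x": 0.035,"y": 0.0024,"z": 0,"wx": 0,"wy": 0,"wz": 0},
  {"x": 0.04,"y": 0.0024,"z": 0,"wx": 0,"wy": 0,"wz": 0},
  {"x": 0.04,"y": 0.0024,"z": 0,"wx": 0,"wy": 0,"wz": 0},
  {"x": 0.04,"y": 0.0024,"z": 0,"wx": 0,"wy": 0,"wz": 0},
  {"x": 0.04,"y": 0.0024,"z": 0,"wx": 0,"wy": 0,"wz": 0},
  {"x": 0.04,"y": 0.0024,"z": 0,"wx": 0,"wy": 0,"wz": 0},
  {"x": 0.04,"y": 0.0024,"z": 0,"wx": 0,"wy": 0,"wz": 0},
  {"x": 0.038,"y": 0.0024,"z": 0,"wx": 0,"wy": 0,"wz": 0},
  {"x": 0.028,"y": 0.0024,"z": 0,"wx": 0,"wy": 0,"wz": 0},
  {"x": 0.017,"y": 0.0024,"z": 0,"wx": 0,"wy": 0,"wz": 0},
  {"x": 0,"y": 0,"z": 0,"wx": 0,"wy": 0,"wz": 0},
], jaw=0.9)

```text
time_s: 8.92
tcp_pos: [0.5494, 0.2792, 0.2127]
eef_rot: [3.141, -0.001, 1.502]
contact_force: [-0.6, -1.1, -0.4]
width: 0.899
```

move_arm([
  {"x": 0,"y": 0,"z": 0,"wx": 0,"wy": 0,"wz": 0},
  {"x": 0,"y": 0,"z": 0,"wx": 0,"wy": 0,"wz": 0},
  {"x": 0,"y": 0,"z": 0,"wx": 0,"wy": 0,"wz": 0},
], jaw=0.9)

```text
time_s: 9.17
tcp_pos: [0.5489, 0.2747, 0.2127]
eef_rot: [-3.141, 0.001, 1.498]
contact_force: [0.2, 0.3, -0.1]
width: 0.9
```

```bash
python3 go.py 0.5495 0.2755 0.038 85.9
python3 - <<'E'
from h import *
from plant import bot
T=wristT(bot);im=bot.grab_frame('wrist');m=bot.camera_model('wrist')
cv2.imwrite('pics/w4r.png',im); np.save('pics/T4.npy',T)
for p in proj(m,[[.5504,.275,.08],[.5793,.3902,.055]],T): print(p); cv2.circle(im,tuple(int(round(a)) for a in p),3,(0,255,0),-1)
cv2.imwrite('pics/w4.png',im)
E
```

```text
t 9.17 tcp [0.5489 0.2747 0.2127] rot [-179.9878    0.0296   85.8211] F [ 0.2362  0.2904 -0.0882] w 0.9
shift now-frame [0.0009 0.0006 0.1747] in target frame [0.0008 0.0006 0.1747] turn [-0.0001  0.0002 -0.0004]
[323.48850507 225.33821053]
[350.41419219  67.75843028]
```

View pics/w4.png

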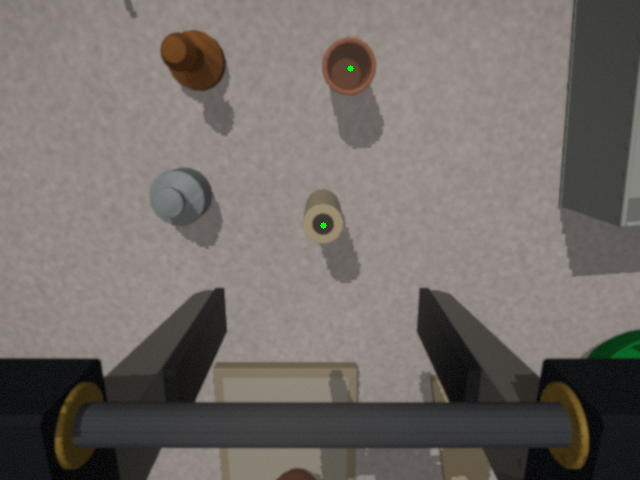

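The prop top and beaker rim both match predictions within about 1–2 px. I descend and grip.

move_arm([
  {"x": 0.001,"y": 0.001,"z": 0.02,"wx": 0,"wy": 0,"wz": 0},
  {"x": 0,"y": 0,"z": 0.035,"wx": 0,"wy": 0,"wz": 0},
  {"x": 0,"y": 0,"z": 0.04,"wx": 0,"wy": 0,"wz": 0},
  {"x": 0,"y": 0,"z": 0.035,"wx": 0,"wy": 0,"wz": 0},
  {"x": 0,"y": 0,"z": 0.025,"wx": 0,"wy": 0,"wz": 0},
  {"x": 0,"y": 0,"z": 0.0197,"wx": 0,"wy": 0,"wz": 0},
  {"x": 0,"y": 0,"z": 0,"wx": 0,"wy": 0,"wz": 0},
  {"x": 0,"y": 0,"z": 0,"wx": 0,"wy": 0,"wz": 0},
], jaw=0.7)

```text
time_s: 9.88
tcp_pos: [0.5496, 0.2761, 0.0375]
eef_rot: [-3.14, 0.001, 1.498]
contact_force: [0.0, 0.7, 0.6]
width: 0.701
```

move_arm([
  {"x": 0,"y": 0,"z": 0,"wx": 0,"wy": 0,"wz": 0},
  {"x": 0,"y": 0,"z": 0,"wx": 0,"wy": 0,"wz": 0},
  {"x": 0,"y": 0,"z": 0,"wx": 0,"wy": 0,"wz": 0},
  {"x": 0,"y": 0,"z": 0,"wx": 0,"wy": 0,"wz": 0},
  {"x": 0,"y": 0,"z": 0,"wx": 0,"wy": 0,"wz": 0},
  {"x": 0,"y": 0,"z": 0,"wx": 0,"wy": 0,"wz": 0},
  {"x": 0,"y": 0,"z": 0,"wx": 0,"wy": 0,"wz": 0},
  {"x": 0,"y": 0,"z": 0,"wx": 0,"wy": 0,"wz": 0},
  {"x": 0,"y": 0,"z": 0,"wx": 0,"wy": 0,"wz": 0},
], jaw=0)

```text
time_s: 10.63
tcp_pos: [0.5504, 0.2776, 0.0386]
eef_rot: [3.141, -0.001, 1.499]
contact_force: [-1.2, -0.3, 7.0]
width: 0.338
```

```bash
python3 go.py 0.5055 0.048 0.1 85.9
```

```text
t 10.63 tcp [0.5504 0.2776 0.0386] rot [179.9603  -0.0288  85.9042] F [-1.2074 -0.2543  6.9522] w 0.338
shift now-frame [-0.2322 -0.0283 -0.0615] in target frame [-0.2322 -0.0284 -0.0614] turn [ 0.0002 -0.0002  0.    ]
```

move_arm([
  {"x": 0,"y": 0,"z": -0.03,"wx": 0,"wy": 0,"wz": 0},
  {"x": -0.012,"y": -0.0024,"z": -0.0315,"wx": 0,"wy": 0,"wz": 0},
  {"x": -0.025,"y": -0.003,"z": 0,"wx": 0,"wy": 0,"wz": 0},
  {"x": -0.035,"y": -0.004,"z": 0,"wx": 0,"wy": 0,"wz": 0},
  {"x": -0.04,"y": -0.005,"z": 0,"wx": 0,"wy": 0,"wz": 0},
  {"x": -0.04,"y": -0.005,"z": 0,"wx": 0,"wy": 0,"wz": 0},
  {"x": -0.035,"y": -0.004,"z": 0,"wx": 0,"wy": 0,"wz": 0},
  {"x": -0.028,"y": -0.003,"z": 0,"wx": 0,"wy": 0,"wz": 0},
  {"x": -0.0172,"y": -0.002,"z": 0,"wx": 0,"wy": 0,"wz": 0},
  {"x": 0,"y": 0,"z": 0,"wx": 0,"wy": 0,"wz": 0},
  {"x": 0,"y": 0,"z": 0,"wx": 0,"wy": 0,"wz": 0},
  {"x": 0,"y": 0,"z": 0,"wx": 0,"wy": 0,"wz": 0},
], jaw=0)

```text
time_s: 11.63
tcp_pos: [0.5055, 0.0483, 0.0994]
eef_rot: [3.141, -0.0, 1.499]
contact_force: [0.0, -0.6, -0.2]
width: 0.338
```

```bash
python3 go.py 0.5055 0.048 0.0545 85.9;  python3 - <<'E'
from plant import bot
import cv2
cv2.imwrite('pics/s5.png',bot.grab_frame('side')[120:360,240:500].repeat(3,0).repeat(3,1)[:600])
E
```

```text
t 11.63 tcp [0.5055 0.0483 0.0994] rot [179.9825  -0.021   85.8818] F [ 0.0286 -0.5686 -0.2017] w 0.338
shift now-frame [-0.0004  0.      0.0449] in target frame [-0.0003  0.0001  0.0449] turn [ 0.0001 -0.0001 -0.0001]
```

View pics/s5.png

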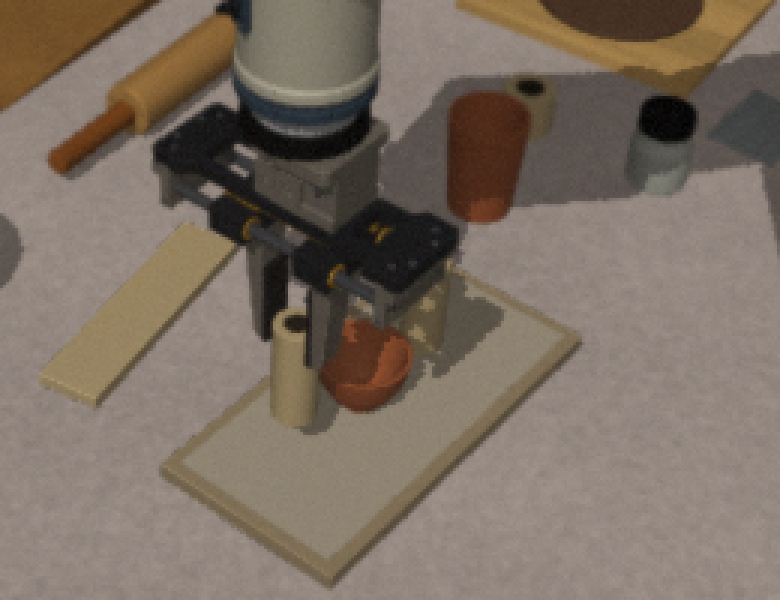

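The first prop stands at (430,315) and the held one hangs upright at (295,370). I'm lowering it.

move_arm([
  {"x": 0,"y": 0,"z": 0.012,"wx": 0,"wy": 0,"wz": 0},
  {"x": 0,"y": 0,"z": 0.014,"wx": 0,"wy": 0,"wz": 0},
  {"x": 0,"y": 0,"z": 0.01,"wx": 0,"wy": 0,"wz": 0},
  {"x": 0,"y": 0,"z": 0.005,"wx": 0,"wy": 0,"wz": 0},
  {"x": 0,"y": 0,"z": 0.003,"wx": 0,"wy": 0,"wz": 0},
  {"x": 0,"y": 0,"z": 0.001,"wx": 0,"wy": 0,"wz": 0},
  {"x": 0,"y": 0,"z": 0,"wx": 0,"wy": 0,"wz": 0},
  {"x": 0,"y": 0,"z": 0.0,"wx": 0,"wy": 0,"wz": 0},
  {"x": 0,"y": 0,"z": 0.0,"wx": 0,"wy": 0,"wz": 0},
], jaw=0)

```text
time_s: 12.43
tcp_pos: [0.5055, 0.0478, 0.0549]
eef_rot: [3.141, -0.0, 1.499]
contact_force: [-0.3, 0.5, -1.2]
width: 0.338
```

move_arm([
  {"x": 0,"y": 0,"z": 0.0008,"wx": 0,"wy": 0,"wz": 0},
  {"x": 0,"y": 0,"z": 0,"wx": 0,"wy": 0,"wz": 0},
  {"x": 0,"y": 0,"z": 0,"wx": 0,"wy": 0,"wz": 0},
], jaw=0)

```text
time_s: 12.68
tcp_pos: [0.5052, 0.0477, 0.0537]
eef_rot: [3.141, -0.0, 1.499]
contact_force: [0.2, 0.1, -1.0]
width: 0.34
```

move_arm([
  {"x": 0,"y": 0,"z": 0.0008,"wx": 0,"wy": 0,"wz": 0},
  {"x": 0,"y": 0,"z": 0,"wx": 0,"wy": 0,"wz": 0},
  {"x": 0,"y": 0,"z": 0,"wx": 0,"wy": 0,"wz": 0},
], jaw=0)

```text
time_s: 12.93
tcp_pos: [0.5054, 0.0477, 0.0536]
eef_rot: [3.141, -0.0, 1.499]
contact_force: [-3.1, -0.9, 9.9]
width: 0.34
```

move_arm([
  {"x": 0,"y": 0,"z": 0,"wx": 0,"wy": 0,"wz": 0},
  {"x": 0,"y": 0,"z": 0,"wx": 0,"wy": 0,"wz": 0},
  {"x": 0,"y": 0,"z": 0,"wx": 0,"wy": 0,"wz": 0},
  {"x": 0,"y": 0,"z": 0,"wx": 0,"wy": 0,"wz": 0},
  {"x": 0,"y": 0,"z": 0,"wx": 0,"wy": 0,"wz": 0},
  {"x": 0,"y": 0,"z": -0.01,"wx": 0,"wy": 0,"wz": 0},
  {"x": 0,"y": 0,"z": -0.03,"wx": 0,"wy": 0,"wz": 0},
  {"x": 0,"y": 0,"z": -0.04,"wx": 0,"wy": 0,"wz": 0},
  {"x": 0,"y": 0,"z": -0.04,"wx": 0,"wy": 0,"wz": 0},
  {"x": 0,"y": 0,"z": -0.04,"wx": 0,"wy": 0,"wz": 0},
  {"x": 0,"y": 0,"z": -0.02,"wx": 0,"wy": 0,"wz": 0},
  {"x": 0,"y": 0,"z": 0,"wx": 0,"wy": 0,"wz": 0},
], jaw=0.7)

```text
time_s: 13.93
tcp_pos: [0.508, 0.048, 0.2388]
eef_rot: [3.133, -0.001, 1.499]
contact_force: [0.3, -0.0, -0.3]
width: 0.696
```

```bash
python3 go.py 0.686 -0.0136 0.2 96.5
```

```text
t 13.93 tcp [0.508  0.048  0.2388] rot [179.4915  -0.085   85.8989] F [ 0.2524 -0.0379 -0.2989] w 0.696
shift now-frame [-0.0488  0.1816  0.0403] in target frame [-0.0814  0.1699  0.0388] turn [ 0.0029 -0.0002 -0.0589]
```

move_arm([
  {"x": 0,"y": 0,"z": 0,"wx": 0,"wy": 0,"wz": -0.0295},
  {"x": 0,"y": 0,"z": 0,"wx": 0,"wy": 0,"wz": -0.0294},
  {"x": -0.008,"y": 0.017,"z": 0.005,"wx": 0,"wy": 0,"wz": 0},
  {"x": -0.0165,"y": 0.035,"z": 0.005,"wx": 0,"wy": 0,"wz": 0},
  {"x": -0.0165,"y": 0.035,"z": 0.005,"wx": 0,"wy": 0,"wz": 0},
  {"x": -0.0165,"y": 0.035,"z": 0.005,"wx": 0,"wy": 0,"wz": 0},
  {"x": -0.0145,"y": 0.03,"z": 0.005,"wx": 0,"wy": 0,"wz": 0},
  {"x": -0.0095,"y": 0.02,"z": 0.005,"wx": 0,"wy": 0,"wz": 0},
  {"x": 0,"y": 0,"z": 0,"wx": 0,"wy": 0,"wz": 0},
  {"x": 0,"y": 0,"z": 0,"wx": 0,"wy": 0,"wz": 0},
  {"x": 0,"y": 0,"z": 0,"wx": 0,"wy": 0,"wz": 0},
  {"x": 0,"y": 0,"z": 0,"wx": 0,"wy": 0,"wz": 0},
], jaw=0.8)

```text
time_s: 14.93
tcp_pos: [0.6841, -0.0133, 0.2029]
eef_rot: [-3.141, -0.0, 1.685]
contact_force: [0.6, 0.1, -0.1]
width: 0.803
```

```bash
python3 go.py 0.686 -0.0136 0.003 96.5
python3 - <<'E'
from h import *
from plant import bot
T=wristT(bot);im=bot.grab_frame('wrist');m=bot.camera_model('wrist')
cv2.imwrite('pics/w6r.png',im); np.save('pics/T6.npy',T)
for p in proj(m,[[.7006,.0887,.012],[.7208,-.1094,.012],[.672,-.1147,.012],[.6508,.0809,.012]],T): print(p); cv2.circle(im,tuple(int(round(a)) for a in p),2,(0,255,0),-1)
cv2.imwrite('pics/w6.png',im)
cv2.imwrite('pics/t6.png',bot.grab_frame('top'))
E
```

```text
t 14.93 tcp [ 0.6841 -0.0133  0.2029] rot [-179.9645   -0.0135   96.5217] F [ 0.645   0.057  -0.0847] w 0.803
shift now-frame [-0.0006  0.002   0.1999] in target frame [-0.0005  0.0019  0.1999] turn [-0.0002 -0.0001  0.0001]
[354.8837083   95.64341941]
[348.08388705 312.38486767]
[297.50910116 312.11744613]
[295.36484115  98.25097557]
```

View pics/w6.png

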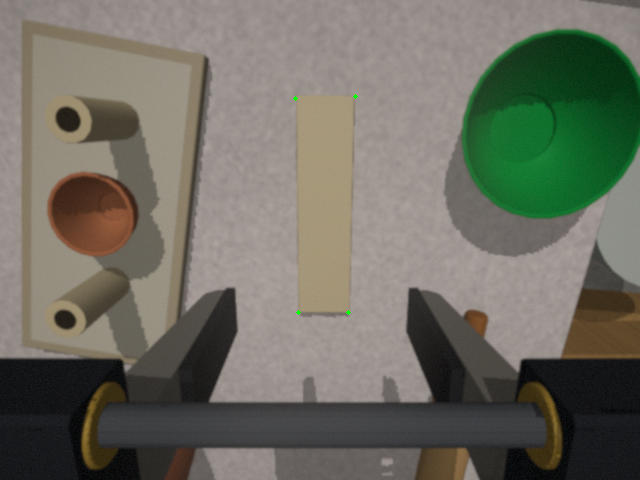

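View pics/t6.png

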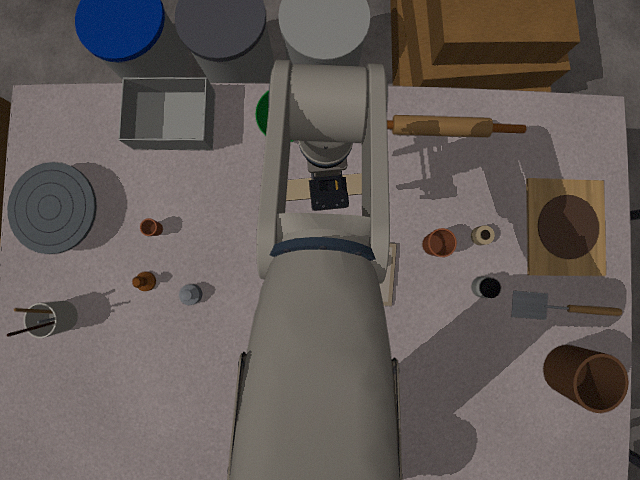

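Run:
```python
from h import *
from plant import bot
im=cv2.imread('pics/w6r.png'); 
cv2.imwrite('pics/w6z.png',zoom(im,20,10,200,340,1.75))
cv2.imwrite('pics/w6s.png',zoom(im,280,80,90,250,2.4))
```

```text
(no output)
```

View pics/w6z.png

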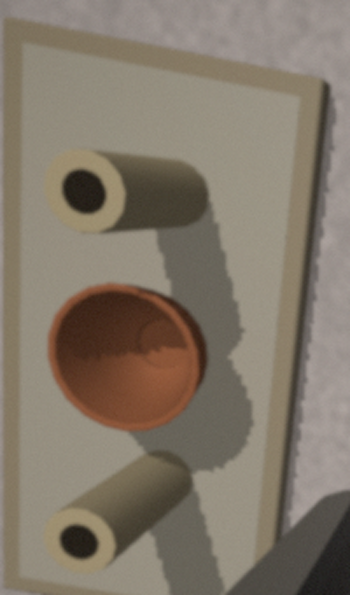

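View pics/w6s.png

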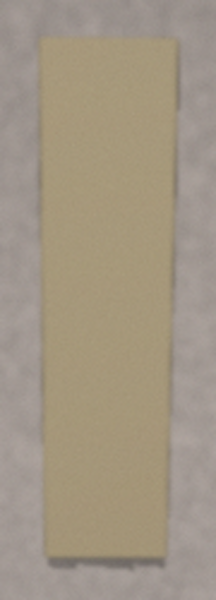

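Run:
```python
from h import *
from plant import bot
m=bot.camera_model('wrist');T=np.load('pics/T6.npy')
np.set_printoptions(precision=4,suppress=True)
def c(x0,y0,k,pts,z):
    return cast(m,np.array([[x0+(u+.5)/k-.5,y0+(v+.5)/k-.5] for u,v in pts]),z,T)
s=c(280,80,2.4,[(41,38),(178,38),(165,556),(48,556)],.012);print(s,s.mean(0))
e=(s[0]+s[1]-s[2]-s[3])/2;print('yaw',np.degrees(np.arctan2(-e[0],e[1])),np.linalg.norm(e))
p=c(20,10,1.75,[(86,191),(80,540)],.095);b=c(20,10,1.75,[(127,357)],.06)[0]
print('props',p,'bowl',b)
yb=np.array([np.sin(np.radians(4.1)),np.cos(np.radians(4.1))]);xb=np.array([yb[1],-yb[0]])
for q in p: print('rel bowl y,x',(q-b)[:2]@yb,(q-b)[:2]@xb)
print('mid',p.mean(0)-b, 'axis deg',np.degrees(np.arctan2(*(p[0]-p[1])[:2])))
```

```text
[[ 0.6518  0.0832  0.012 ]
 [ 0.6997  0.0887  0.012 ]
 [ 0.721  -0.1083  0.012 ]
 [ 0.674  -0.1137  0.012 ]] [ 0.6866 -0.0125  0.012 ]
yaw 6.307632005283175 0.1981324611703081
props [[ 0.5056  0.0467  0.095 ]
 [ 0.4964 -0.102   0.095 ]] bowl [ 0.5014 -0.0265  0.06  ]
rel bowl y,x 0.07330540700377272 -0.0010131594577432006
rel bowl y,x -0.07569034301670612 0.0003993889671621174
mid [-0.0004 -0.0012  0.035 ] axis deg 3.5568258591733732
```

Props are at +73 and −76 mm from the bowl along the batt, and within 1 mm across it. Before descending I'll check the green bowl's height, since the gripper body would pass over it.

Run:
```python
from h import *
from plant import bot
m=bot.camera_model('top');T=np.array(m['world_from_camera']);w=bot.camera_model('wrist');Tw=np.load('pics/T6.npy')
im=cv2.imread('pics/w6r.png');t=cv2.imread('pics/top0.png')
for n,I in(('w',im),('t',t)):
    b,g,r=[I[...,i].astype(int) for i in range(3)]
    k=((g>r+25)&(g>b+25)).astype(np.uint8); c=max(cv2.findContours(k,0,1)[0],key=cv2.contourArea); print(n,cv2.boundingRect(c),cv2.fitEllipse(c))
# green bowl rim: bottom edge-of-rim compare at heights
for z in (.04,.05,.06,.07,.08,.09):
    print(z,cast(m,[[285,113],[285,141],[256,113]],z)[:,:2].round(4).tolist(),cast(w,[[557,122],[463,130],[530,217]],z,Tw)[:,:2].round(4).tolist())
```

```text
w (462, 29, 178, 190) ((552.5390014648438, 123.5579605102539), (171.1892547607422, 198.17262268066406), 35.08710861206055)
t (255, 85, 59, 58) ((284.411376953125, 113.58821868896484), (55.915687561035156, 57.982425689697266), 78.54320526123047)
0.04 [[0.8582, 0.0788], [0.7897, 0.0771], [0.8572, 0.1482]] [[0.8618, 0.0857], [0.7883, 0.0709], [0.859, 0.0075]]
0.05 [[0.8548, 0.078], [0.7869, 0.0763], [0.8538, 0.1467]] [[0.8565, 0.085], [0.7851, 0.0706], [0.8539, 0.009]]
0.06 [[0.8514, 0.0772], [0.7841, 0.0755], [0.8504, 0.1453]] [[0.8513, 0.0843], [0.7819, 0.0704], [0.8487, 0.0105]]
0.07 [[0.848, 0.0764], [0.7814, 0.0747], [0.847, 0.1438]] [[0.846, 0.0837], [0.7787, 0.0701], [0.8435, 0.0121]]
0.08 [[0.8446, 0.0756], [0.7786, 0.0739], [0.8436, 0.1424]] [[0.8408, 0.083], [0.7755, 0.0699], [0.8384, 0.0136]]
0.09 [[0.8412, 0.0748], [0.7759, 0.0731], [0.8402, 0.1409]] [[0.8355, 0.0823], [0.7724, 0.0696], [0.8332, 0.0152]]
```

The green bowl (centre ≈ (0.85,0.077), rim ≈ 60 mm high) is clear of the gripper body. I descend over the shelf.

move_arm([
  {"x": 0,"y": 0.0025,"z": 0.02,"wx": 0,"wy": 0,"wz": 0},
  {"x": 0,"y": 0,"z": 0.035,"wx": 0,"wy": 0,"wz": 0},
  {"x": 0,"y": 0,"z": 0.04,"wx": 0,"wy": 0,"wz": 0},
  {"x": 0,"y": 0,"z": 0.04,"wx": 0,"wy": 0,"wz": 0},
  {"x": 0,"y": 0,"z": 0.03,"wx": 0,"wy": 0,"wz": 0},
  {"x": 0,"y": 0,"z": 0.018,"wx": 0,"wy": 0,"wz": 0},
  {"x": 0,"y": 0,"z": 0.009,"wx": 0,"wy": 0,"wz": 0},
  {"x": 0,"y": 0,"z": 0,"wx": 0,"wy": 0,"wz": 0},
  {"x": 0,"y": 0,"z": 0,"wx": 0,"wy": 0,"wz": 0},
  {"x": 0,"y": 0,"z": 0,"wx": 0,"wy": 0,"wz": 0},
], jaw=0.8)

```text
time_s: 15.87
tcp_pos: [0.6891, -0.0134, 0.0129]
eef_rot: [3.139, 0.0, 1.684]
contact_force: [0.7, -0.8, 0.3]
width: 0.8
```

```bash
python3 go.py 0.6866 -0.0128 0.003 96.4
```

```text
t 15.87 tcp [ 0.6891 -0.0134  0.0129] rot [179.8351   0.0213  96.5054] F [ 0.6649 -0.7696  0.3384] w 0.8
shift now-frame [ 0.0009 -0.0024  0.0098] in target frame [ 0.0009 -0.0024  0.0099] turn [0.0009 0.0001 0.0006]
```

move_arm([
  {"x": 0,"y": -0.001,"z": 0.005,"wx": 0,"wy": 0,"wz": 0},
  {"x": 0,"y": 0,"z": 0.004,"wx": 0,"wy": 0,"wz": 0},
  {"x": 0,"y": 0,"z": 0,"wx": 0,"wy": 0,"wz": 0},
  {"x": 0,"y": 0,"z": 0,"wx": 0,"wy": 0,"wz": 0},
  {"x": 0,"y": 0,"z": 0,"wx": 0,"wy": 0,"wz": 0},
], jaw=0.8)

```text
time_s: 16.28
tcp_pos: [0.6869, -0.0136, 0.0019]
eef_rot: [3.141, 0.0, 1.684]
contact_force: [-0.3, -0.0, -0.5]
width: 0.802
```

move_arm([
  {"x": 0,"y": 0,"z": 0,"wx": 0,"wy": 0,"wz": 0},
  {"x": 0,"y": 0,"z": 0,"wx": 0,"wy": 0,"wz": 0},
  {"x": 0,"y": 0,"z": 0,"wx": 0,"wy": 0,"wz": 0},
  {"x": 0,"y": 0,"z": 0,"wx": 0,"wy": 0,"wz": 0},
  {"x": 0,"y": 0,"z": 0,"wx": 0,"wy": 0,"wz": 0},
  {"x": 0,"y": 0,"z": 0,"wx": 0,"wy": 0,"wz": 0},
  {"x": 0,"y": 0,"z": 0,"wx": 0,"wy": 0,"wz": 0},
  {"x": 0,"y": 0,"z": 0,"wx": 0,"wy": 0,"wz": 0},
], jaw=0)

```text
time_s: 16.95
tcp_pos: [0.6867, -0.0136, 0.0018]
eef_rot: [-3.142, -0.0, 1.684]
contact_force: [0.1, 0.9, -0.9]
width: 0.243
```

```bash
python3 go.py 0.501 -0.0272 0.15 86
```

```text
t 16.95 tcp [ 0.6867 -0.0136  0.0018] rot [-179.9974   -0.0006   96.4985] F [ 0.1247  0.8668 -0.9004] w 0.243
shift now-frame [ 0.0075 -0.1861 -0.1482] in target frame [-0.0265 -0.1843 -0.1482] turn [-0.     -0.      0.0583]
```

The opening reads 22 mm where the shelf is 50 mm wide, so something is wrong. I'll look.

Run:
```python
from plant import bot
import cv2
cv2.imwrite('pics/w7.png',bot.grab_frame('wrist'))
cv2.imwrite('pics/s7.png',cv2.resize(bot.grab_frame('side')[120:330,220:480],None,fx=2.8,fy=2.8))
```

```text
(no output)
```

View pics/w7.png

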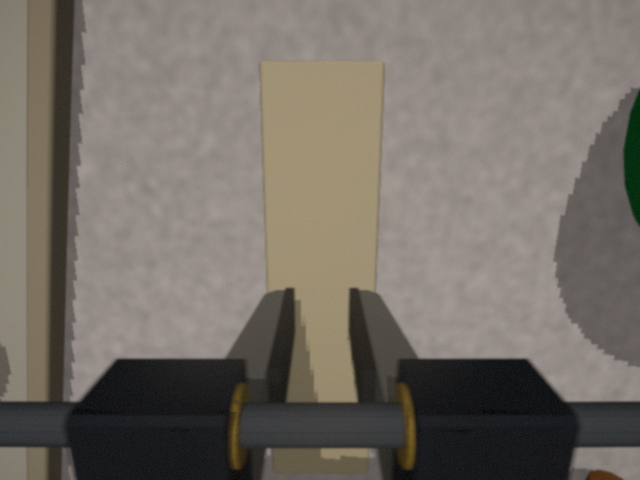

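View pics/s7.png

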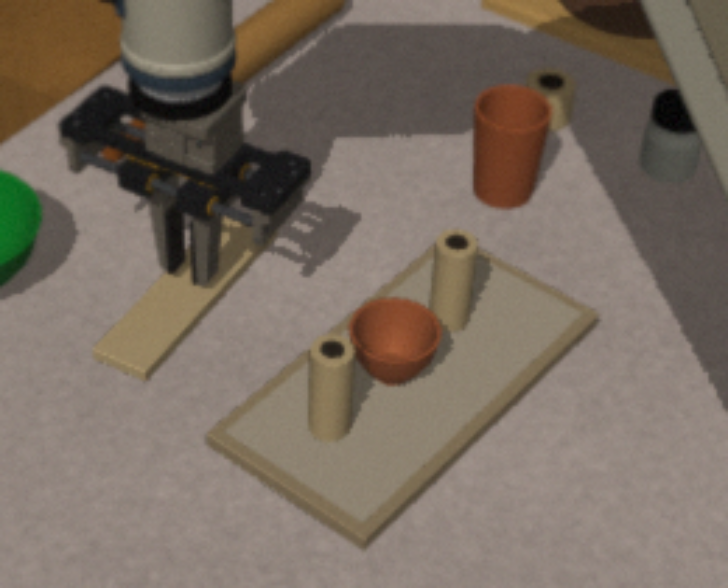

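```bash
python3 go.py 0.501 -0.0272 0.15 86;python3 - <<'E'
from h import *
from plant import bot
m=bot.camera_model('wrist');M=np.array(m['mount'])
for z in (0,-.005,-.01,-.015,-.02,-.03):
    print(z,proj(m,[[.01,-.011,z],[.01,.011,z],[0,0,z]],M).round(1).tolist())
E
```

```text
t 17.05 tcp [ 0.6867 -0.0136  0.0018] rot [-179.999    -0.0019   96.4979] F [-0.2804  0.0491  0.3145] w 0.155
shift now-frame [ 0.0075 -0.1861 -0.1482] in target frame [-0.0265 -0.1843 -0.1482] turn [-0.     -0.      0.0583]
0 [[298.7, 269.2], [345.2, 269.2], [321.9, 289.0]]
-0.005 [[298.1, 272.7], [345.8, 272.7], [321.9, 292.9]]
-0.01 [[297.5, 276.4], [346.4, 276.4], [322.0, 297.0]]
-0.015 [[296.9, 280.3], [347.0, 280.3], [322.0, 301.4]]
-0.02 [[296.3, 284.4], [347.7, 284.4], [322.0, 305.9]]
-0.03 [[294.9, 293.2], [349.1, 293.2], [322.0, 315.8]]
```

The tips hover above the shelf, so they sit well short of the nominal TCP. I'll open the jaws and make a guarded descent until the tips touch the table beside the shelf.

move_arm([
  {"x": 0,"y": 0,"z": 0,"wx": 0,"wy": 0,"wz": 0},
  {"x": 0,"y": 0,"z": 0,"wx": 0,"wy": 0,"wz": 0},
  {"x": 0,"y": 0,"z": 0,"wx": 0,"wy": 0,"wz": 0},
  {"x": 0,"y": 0,"z": 0,"wx": 0,"wy": 0,"wz": 0},
  {"x": 0,"y": 0,"z": 0,"wx": 0,"wy": 0,"wz": 0},
  {"x": 0,"y": 0,"z": 0,"wx": 0,"wy": 0,"wz": 0},
  {"x": 0,"y": 0,"z": 0,"wx": 0,"wy": 0,"wz": 0},
  {"x": 0,"y": 0,"z": 0,"wx": 0,"wy": 0,"wz": 0},
  {"x": 0,"y": 0,"z": 0,"wx": 0,"wy": 0,"wz": 0},
], jaw=0.8)

```text
time_s: 17.8
tcp_pos: [0.6868, -0.0136, 0.0018]
eef_rot: [3.142, -0.0, 1.684]
contact_force: [-0.1, -0.6, -0.7]
width: 0.786
```

move_arm([
  {"x": 0,"y": 0,"z": 0.003,"wx": 0,"wy": 0,"wz": 0},
  {"x": 0,"y": 0,"z": 0.003,"wx": 0,"wy": 0,"wz": 0},
  {"x": 0,"y": 0,"z": 0,"wx": 0,"wy": 0,"wz": 0},
  {"x": 0,"y": 0,"z": 0,"wx": 0,"wy": 0,"wz": 0},
], jaw=0.8)

```text
time_s: 18.13
tcp_pos: [0.6864, -0.0136, -0.0047]
eef_rot: [-3.141, -0.0, 1.684]
contact_force: [-0.0, 0.1, 0.1]
width: 0.797
```

```bash
python3 go.py 0.6866 -0.0128 -0.010 96.4
python3 - <<'E'
from plant import bot
import cv2
cv2.imwrite('pics/w8.png',bot.grab_frame('wrist'))
cv2.imwrite('pics/s8.png',cv2.resize(bot.grab_frame('side')[120:270,220:380],None,fx=4,fy=4,interpolation=cv2.INTER_CUBIC))
E
```

```text
t 18.13 tcp [ 0.6864 -0.0136 -0.0047] rot [-179.958    -0.0074   96.5011] F [-0.0193  0.1404  0.0725] w 0.797
shift now-frame [0.0008 0.0003 0.0053] in target frame [0.0008 0.0003 0.0053] turn [-0.0002 -0.      0.0006]
```

View pics/s8.png

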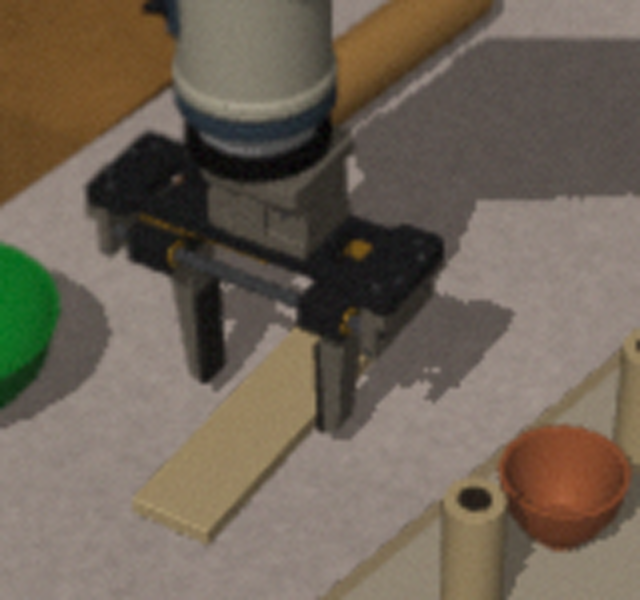

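View pics/w8.png

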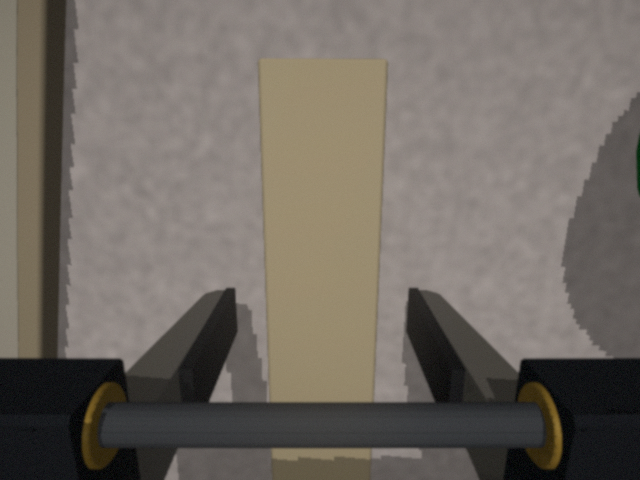

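Scaling the tip separation puts the tips about 9 mm above the shelf top, roughly 25 mm behind the reported TCP. I continue the guarded descent.

move_arm([
  {"x": 0,"y": 0,"z": 0.003,"wx": 0,"wy": 0,"wz": 0},
  {"x": 0,"y": 0,"z": 0.003,"wx": 0,"wy": 0,"wz": 0},
  {"x": 0,"y": 0,"z": 0.002,"wx": 0,"wy": 0,"wz": 0},
  {"x": 0,"y": 0,"z": 0,"wx": 0,"wy": 0,"wz": 0},
  {"x": 0,"y": 0,"z": 0,"wx": 0,"wy": 0,"wz": 0},
], jaw=0.8)

```text
time_s: 18.65
tcp_pos: [0.6866, -0.0136, -0.0125]
eef_rot: [-3.141, -0.0, 1.684]
contact_force: [0.2, -0.4, -0.1]
width: 0.799
```

move_arm([
  {"x": 0,"y": 0,"z": 0.002,"wx": 0,"wy": 0,"wz": 0},
  {"x": 0,"y": 0,"z": 0.001,"wx": 0,"wy": 0,"wz": 0},
  {"x": 0,"y": 0,"z": 0,"wx": 0,"wy": 0,"wz": 0},
], jaw=0.8)

```text
time_s: 18.9
tcp_pos: [0.6866, -0.0136, -0.0155]
eef_rot: [-3.141, -0.0, 1.684]
contact_force: [0.5, -1.1, 0.9]
width: 0.798
```

move_arm([
  {"x": 0,"y": 0,"z": 0.001,"wx": 0,"wy": 0,"wz": 0},
  {"x": 0,"y": 0,"z": 0.001,"wx": 0,"wy": 0,"wz": 0},
  {"x": 0,"y": 0,"z": 0,"wx": 0,"wy": 0,"wz": 0},
], jaw=0.8)

```text
time_s: 19.15
tcp_pos: [0.6866, -0.0136, -0.0174]
eef_rot: [-3.141, -0.0, 1.684]
contact_force: [-0.7, 0.1, -0.9]
width: 0.801
```

Run:
```python
from plant import bot
import cv2
cv2.imwrite('pics/s9.png',cv2.resize(bot.grab_frame('side')[160:260,250:350],None,fx=6,fy=6,interpolation=cv2.INTER_CUBIC))
w=bot.grab_frame('wrist')
cv2.imwrite('pics/w9.png',cv2.resize(w[240:420,180:470],None,fx=2.7,fy=2.7))
```

```text
(no output)
```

View pics/s9.png

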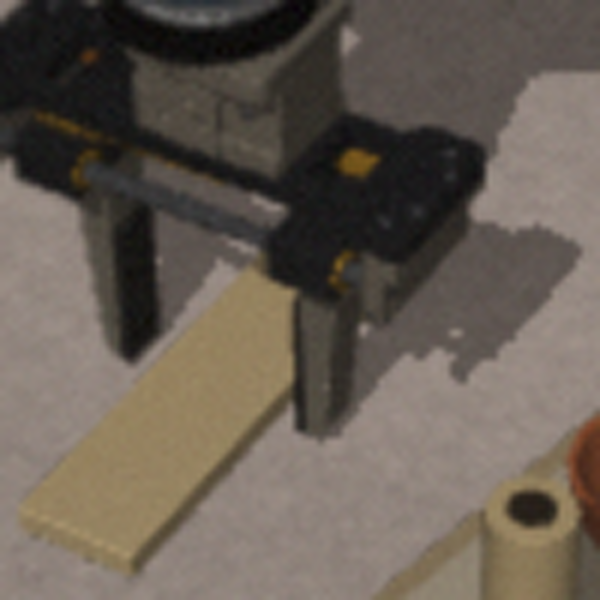

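View pics/w9.png

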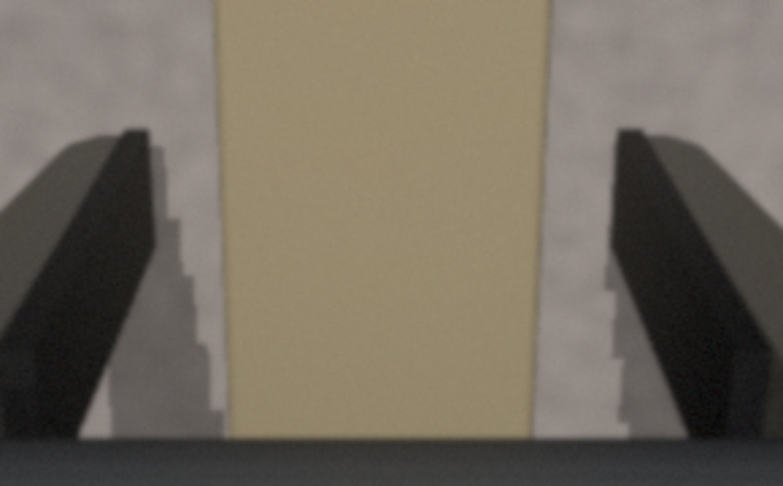

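The tips are now about 4 mm above the table, below the shelf's top, straddling the shelf evenly (tips at columns 148 and 616 of the crop, shelf 217–550). I'm closing the jaws.

move_arm([
  {"x": 0,"y": 0,"z": 0,"wx": 0,"wy": 0,"wz": 0},
  {"x": 0,"y": 0,"z": 0,"wx": 0,"wy": 0,"wz": 0},
  {"x": 0,"y": 0,"z": 0,"wx": 0,"wy": 0,"wz": 0},
  {"x": 0,"y": 0,"z": 0,"wx": 0,"wy": 0,"wz": 0},
  {"x": 0,"y": 0,"z": 0,"wx": 0,"wy": 0,"wz": 0},
  {"x": 0,"y": 0,"z": 0,"wx": 0,"wy": 0,"wz": 0},
  {"x": 0,"y": 0,"z": 0,"wx": 0,"wy": 0,"wz": 0},
  {"x": 0,"y": 0,"z": 0,"wx": 0,"wy": 0,"wz": 0},
], jaw=0)

```text
time_s: 19.92
tcp_pos: [0.6868, -0.0136, -0.0172]
eef_rot: [3.142, 0.0, 1.684]
contact_force: [-0.6, -0.4, 0.0]
width: 0.539
```

Gripped at 49.6 mm. I lift it.

move_arm([
  {"x": 0,"y": 0,"z": -0.01,"wx": 0,"wy": 0,"wz": 0},
  {"x": 0,"y": 0,"z": -0.02,"wx": 0,"wy": 0,"wz": 0},
  {"x": 0,"y": 0,"z": -0.03,"wx": 0,"wy": 0,"wz": 0},
  {"x": 0,"y": 0,"z": -0.03,"wx": 0,"wy": 0,"wz": 0},
  {"x": 0,"y": 0,"z": -0.03,"wx": 0,"wy": 0,"wz": 0},
  {"x": 0,"y": 0,"z": -0.02,"wx": 0,"wy": 0,"wz": 0.0195},
  {"x": 0,"y": 0,"z": 0,"wx": 0,"wy": 0,"wz": 0.0195},
  {"x": 0,"y": 0,"z": 0,"wx": 0,"wy": 0,"wz": 0.0193},
  {"x": 0,"y": 0,"z": 0,"wx": 0,"wy": 0,"wz": 0},
  {"x": 0,"y": 0,"z": 0,"wx": 0,"wy": 0,"wz": 0},
  {"x": 0,"y": 0,"z": 0,"wx": 0,"wy": 0,"wz": 0},
], jaw=0)

```text
time_s: 20.83
tcp_pos: [0.6864, -0.0136, 0.1226]
eef_rot: [-3.141, 0.0, 1.503]
contact_force: [0.5, 0.7, -3.0]
width: 0.538
```

```bash
python3 go.py 0.5008 -0.0285 0.085 86
python3 - <<'E'
from plant import bot
import cv2
cv2.imwrite('pics/s10.png',cv2.resize(bot.grab_frame('side')[80:330,200:480],None,fx=2.4,fy=2.4,interpolation=cv2.INTER_CUBIC))
E
```

```text
t 20.83 tcp [ 0.6864 -0.0136  0.1226] rot [-179.9568    0.0011   86.1175] F [ 0.4842  0.7001 -2.9788] w 0.538
shift now-frame [-0.0274 -0.1841  0.0377] in target frame [-0.0278 -0.1841  0.0376] turn [-0.0002  0.      0.0007]
```

View pics/s10.png

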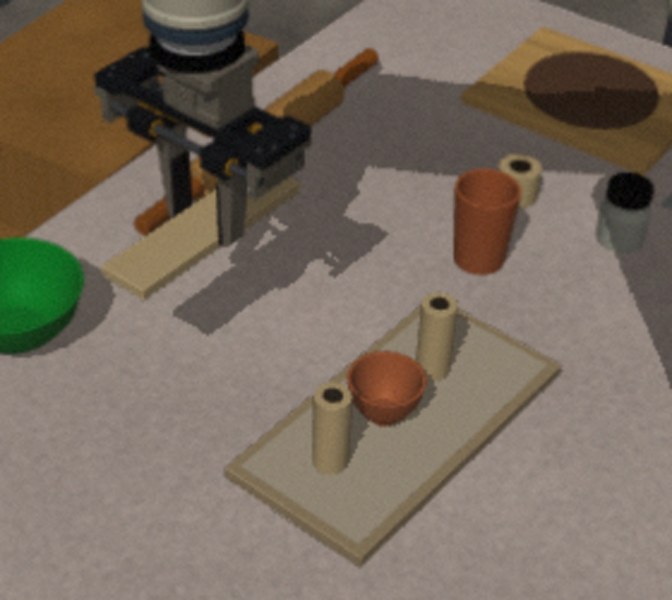

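The shelf is held level and clear of everything. I carry it over the props.

move_arm([
  {"x": -0.0015,"y": -0.01,"z": 0,"wx": 0,"wy": 0,"wz": 0.0007},
  {"x": -0.003,"y": -0.02,"z": 0,"wx": 0,"wy": 0,"wz": 0},
  {"x": -0.0045,"y": -0.03,"z": 0,"wx": 0,"wy": 0,"wz": 0},
  {"x": -0.0045,"y": -0.03,"z": 0,"wx": 0,"wy": 0,"wz": 0},
  {"x": -0.0045,"y": -0.03,"z": 0,"wx": 0,"wy": 0,"wz": 0},
  {"x": -0.0045,"y": -0.03,"z": 0,"wx": 0,"wy": 0,"wz": 0},
  {"x": -0.003,"y": -0.02,"z": 0,"wx": 0,"wy": 0,"wz": 0},
  {"x": -0.0023,"y": -0.0141,"z": 0,"wx": 0,"wy": 0,"wz": 0},
  {"x": 0,"y": 0,"z": 0,"wx": 0,"wy": 0,"wz": 0},
  {"x": 0,"y": 0,"z": 0,"wx": 0,"wy": 0,"wz": 0},
  {"x": 0,"y": 0,"z": 0,"wx": 0,"wy": 0,"wz": 0},
  {"x": 0,"y": 0,"z": 0,"wx": 0,"wy": 0,"wz": 0},
], jaw=0)

```text
time_s: 21.88
tcp_pos: [0.5022, -0.0281, 0.1229]
eef_rot: [3.141, -0.0, 1.499]
contact_force: [0.5, -0.1, -2.8]
width: 0.534
```

```bash
python3 go.py 0.5008 -0.0285 0.0785 86
python3 - <<'E'
from plant import bot
import cv2
cv2.imwrite('pics/s11.png',cv2.resize(bot.grab_frame('side')[100:340,240:480],None,fx=2.5,fy=2.5,interpolation=cv2.INTER_CUBIC))
cv2.imwrite('pics/w11.png',bot.grab_frame('wrist'))
E
```

```text
t 21.88 tcp [ 0.5022 -0.0281  0.1229] rot [179.9444  -0.0036  85.8967] F [ 0.538  -0.1405 -2.7868] w 0.534
shift now-frame [-0.0005 -0.0014  0.0444] in target frame [-0.0005 -0.0013  0.0444] turn [ 0.0003 -0.     -0.0006]
```

View pics/s11.png

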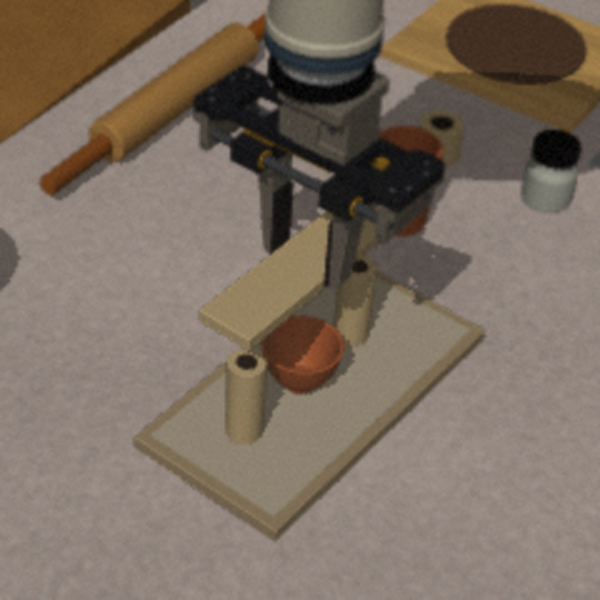

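View pics/w11.png

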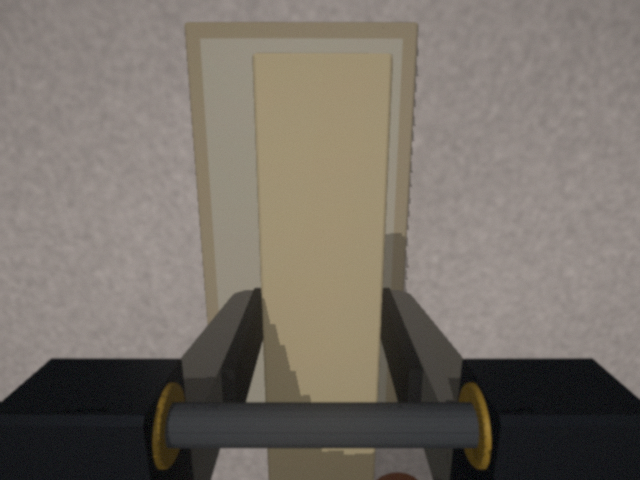

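Aligned with the batt. I lower it with force checks.

move_arm([
  {"x": 0,"y": -0.001,"z": 0.008,"wx": 0,"wy": 0,"wz": 0},
  {"x": 0,"y": 0,"z": 0.012,"wx": 0,"wy": 0,"wz": 0},
  {"x": 0,"y": 0,"z": 0.01,"wx": 0,"wy": 0,"wz": 0},
  {"x": 0,"y": 0,"z": 0.007,"wx": 0,"wy": 0,"wz": 0},
  {"x": 0,"y": 0,"z": 0.004,"wx": 0,"wy": 0,"wz": 0},
  {"x": 0,"y": 0,"z": 0.001,"wx": 0,"wy": 0,"wz": 0},
  {"x": 0,"y": 0,"z": 0.001,"wx": 0,"wy": 0,"wz": 0},
  {"x": 0,"y": 0,"z": 0,"wx": 0,"wy": 0,"wz": 0},
  {"x": 0,"y": 0,"z": 0,"wx": 0,"wy": 0,"wz": 0},
  {"x": 0,"y": 0,"z": 0,"wx": 0,"wy": 0,"wz": 0},
], jaw=0)

```text
time_s: 22.82
tcp_pos: [0.5005, -0.0281, 0.0802]
eef_rot: [3.141, -0.0, 1.499]
contact_force: [-0.4, -0.1, -2.8]
width: 0.538
```

move_arm([
  {"x": 0,"y": 0,"z": 0.0008,"wx": 0,"wy": 0,"wz": 0},
  {"x": 0,"y": 0,"z": 0,"wx": 0,"wy": 0,"wz": 0},
  {"x": 0,"y": 0,"z": 0,"wx": 0,"wy": 0,"wz": 0},
], jaw=0)

```text
time_s: 23.07
tcp_pos: [0.5002, -0.0281, 0.0791]
eef_rot: [3.141, -0.0, 1.499]
contact_force: [0.4, -0.2, -1.8]
width: 0.538
```

move_arm([
  {"x": 0,"y": 0,"z": 0.0005,"wx": 0,"wy": 0,"wz": 0},
  {"x": 0,"y": 0,"z": 0,"wx": 0,"wy": 0,"wz": 0},
  {"x": 0,"y": 0,"z": 0,"wx": 0,"wy": 0,"wz": 0},
], jaw=0)

```text
time_s: 23.32
tcp_pos: [0.5001, -0.028, 0.0785]
eef_rot: [-3.142, -0.0, 1.499]
contact_force: [0.4, -0.3, -3.2]
width: 0.539
```

move_arm([
  {"x": 0,"y": 0,"z": 0.0005,"wx": 0,"wy": 0,"wz": 0},
  {"x": 0,"y": 0,"z": 0,"wx": 0,"wy": 0,"wz": 0},
  {"x": 0,"y": 0,"z": 0,"wx": 0,"wy": 0,"wz": 0},
], jaw=0)

```text
time_s: 23.57
tcp_pos: [0.5001, -0.028, 0.0779]
eef_rot: [-3.141, -0.0, 1.499]
contact_force: [0.3, 1.0, -3.0]
width: 0.537
```

move_arm([
  {"x": 0,"y": 0,"z": 0.0006,"wx": 0,"wy": 0,"wz": 0},
  {"x": 0,"y": 0,"z": 0,"wx": 0,"wy": 0,"wz": 0},
  {"x": 0,"y": 0,"z": 0,"wx": 0,"wy": 0,"wz": 0},
], jaw=0)

```text
time_s: 23.82
tcp_pos: [0.5003, -0.0281, 0.0777]
eef_rot: [3.141, -0.0, 1.499]
contact_force: [-1.1, 0.0, 5.1]
width: 0.54
```

move_arm([
  {"x": 0,"y": 0,"z": 0.0005,"wx": 0,"wy": 0,"wz": 0},
  {"x": 0,"y": 0,"z": 0,"wx": 0,"wy": 0,"wz": 0},
  {"x": 0,"y": 0,"z": 0,"wx": 0,"wy": 0,"wz": 0},
], jaw=0)

```text
time_s: 24.07
tcp_pos: [0.5004, -0.0281, 0.0777]
eef_rot: [3.141, -0.0, 1.499]
contact_force: [-3.5, 1.2, 11.5]
width: 0.535
```

Contact is firm. I release the shelf and raise the tool.

move_arm([
  {"x": 0,"y": 0,"z": -0.0005,"wx": 0,"wy": 0,"wz": 0},
  {"x": 0,"y": 0,"z": 0,"wx": 0,"wy": 0,"wz": 0},
  {"x": 0,"y": 0,"z": 0,"wx": 0,"wy": 0,"wz": 0},
  {"x": 0,"y": 0,"z": 0,"wx": 0,"wy": 0,"wz": 0},
  {"x": 0,"y": 0,"z": 0,"wx": 0,"wy": 0,"wz": 0},
  {"x": 0,"y": 0,"z": -0.01,"wx": 0,"wy": 0,"wz": 0},
  {"x": 0,"y": 0,"z": -0.03,"wx": 0,"wy": 0,"wz": 0},
  {"x": 0,"y": 0,"z": -0.04,"wx": 0,"wy": 0,"wz": 0},
  {"x": 0,"y": 0,"z": -0.04,"wx": 0,"wy": 0,"wz": 0},
  {"x": 0,"y": 0,"z": -0.02,"wx": 0,"wy": 0,"wz": 0},
  {"x": 0,"y": 0,"z": 0,"wx": 0,"wy": 0,"wz": 0},
  {"x": 0,"y": 0,"z": 0,"wx": 0,"wy": 0,"wz": 0},
], jaw=0.75)

```text
time_s: 25.07
tcp_pos: [0.5009, -0.0281, 0.2189]
eef_rot: [3.138, -0.0, 1.499]
contact_force: [-0.3, -0.2, -1.5]
width: 0.748
```

```bash
python3 go.py 0.5785 0.391 0.22 86
python3 - <<'E'
from plant import bot
import cv2
cv2.imwrite('pics/s12.png',cv2.resize(bot.grab_frame('side')[100:340,240:480],None,fx=2.5,fy=2.5,interpolation=cv2.INTER_CUBIC))
E
```

```text
t 25.07 tcp [ 0.5009 -0.0281  0.2189] rot [179.8198  -0.0036  85.8812] F [-0.2782 -0.1651 -1.4777] w 0.748
shift now-frame [ 0.4236  0.0473 -0.0009] in target frame [ 0.4235  0.0482 -0.0011] turn [ 0.001  -0.     -0.0007]
```

View pics/s12.png

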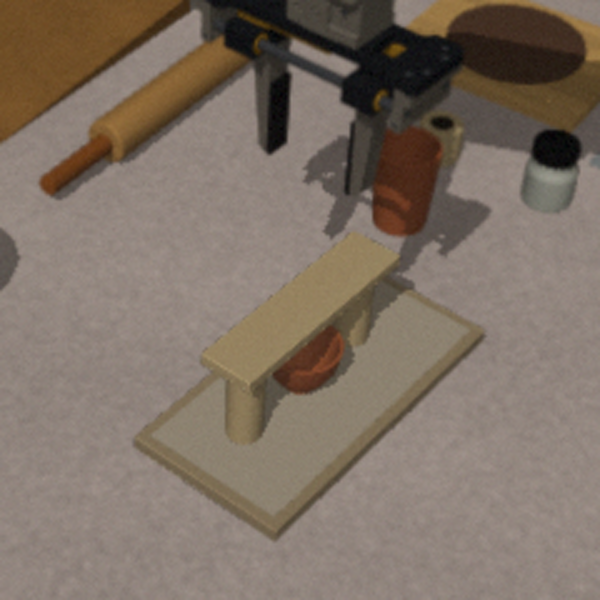

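The shelf lies level across both props. On to the beaker.

move_arm([
  {"x": 0.025,"y": 0.003,"z": 0,"wx": 0,"wy": 0,"wz": 0},
  {"x": 0.035,"y": 0.004,"z": 0,"wx": 0,"wy": 0,"wz": 0},
  {"x": 0.04,"y": 0.0045,"z": 0,"wx": 0,"wy": 0,"wz": 0},
  {"x": 0.04,"y": 0.0045,"z": 0,"wx": 0,"wy": 0,"wz": 0},
  {"x": 0.04,"y": 0.0045,"z": 0,"wx": 0,"wy": 0,"wz": 0},
  {"x": 0.04,"y": 0.0045,"z": 0,"wx": 0,"wy": 0,"wz": 0},
  {"x": 0.04,"y": 0.0045,"z": 0,"wx": 0,"wy": 0,"wz": 0},
  {"x": 0.04,"y": 0.0045,"z": 0,"wx": 0,"wy": 0,"wz": 0},
  {"x": 0.04,"y": 0.0045,"z": 0,"wx": 0,"wy": 0,"wz": 0},
  {"x": 0.036,"y": 0.004,"z": 0,"wx": 0,"wy": 0,"wz": 0},
  {"x": 0.028,"y": 0.003,"z": 0,"wx": 0,"wy": 0,"wz": 0},
  {"x": 0.0196,"y": 0.002,"z": 0,"wx": 0,"wy": 0,"wz": 0},
], jaw=0.8)

```text
time_s: 26.12
tcp_pos: [0.5769, 0.3934, 0.2144]
eef_rot: [-3.139, 0.002, 1.5]
contact_force: [0.6, -0.3, 0.5]
width: 0.799
```

move_arm([
  {"x": 0,"y": 0,"z": 0,"wx": 0,"wy": 0,"wz": 0},
  {"x": 0,"y": 0,"z": 0,"wx": 0,"wy": 0,"wz": 0},
  {"x": 0,"y": 0,"z": 0,"wx": 0,"wy": 0,"wz": 0},
  {"x": 0,"y": 0,"z": 0,"wx": 0,"wy": 0,"wz": 0},
], jaw=0.8)

```text
time_s: 26.45
tcp_pos: [0.5775, 0.3896, 0.2165]
eef_rot: [-3.14, 0.001, 1.498]
contact_force: [-0.1, -0.3, 0.3]
width: 0.799
```

```bash
python3 go.py 0.5785 0.391 0.005 86
python3 - <<'E'
from h import *
from plant import bot
T=wristT(bot);im=bot.grab_frame('wrist');m=bot.camera_model('wrist');np.save('pics/T13.npy',T)
cv2.imwrite('pics/w13r.png',im)
for p in proj(m,[[.5793,.3902,.055]],T): print(p); cv2.circle(im,tuple(int(round(a)) for a in p),2,(0,255,0),-1)
cv2.imwrite('pics/w13.png',im)
top=bot.grab_frame('top');cv2.imwrite('pics/t13.png',zoom(top,260,165,145,145,4))
E
```

```text
t 26.45 tcp [0.5775 0.3896 0.2165] rot [-179.9292    0.0751   85.8323] F [-0.0624 -0.3001  0.2578] w 0.799
shift now-frame [0.0018 0.0011 0.2115] in target frame [0.0015 0.0008 0.2115] turn [-0.0004  0.0004 -0.0009]
[323.78899383 216.97996836]
```

View pics/w13.png

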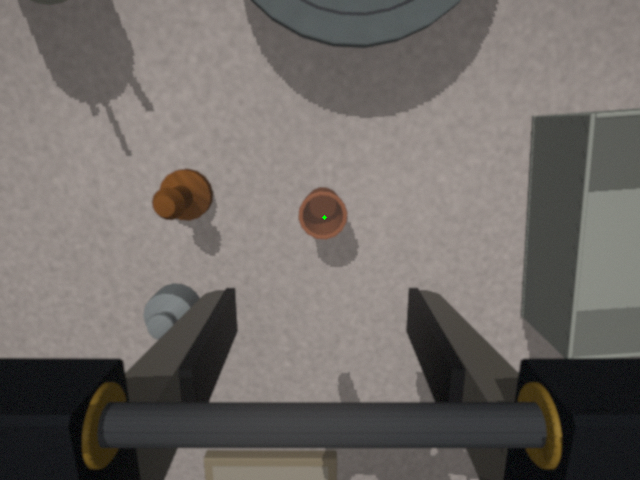

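View pics/t13.png

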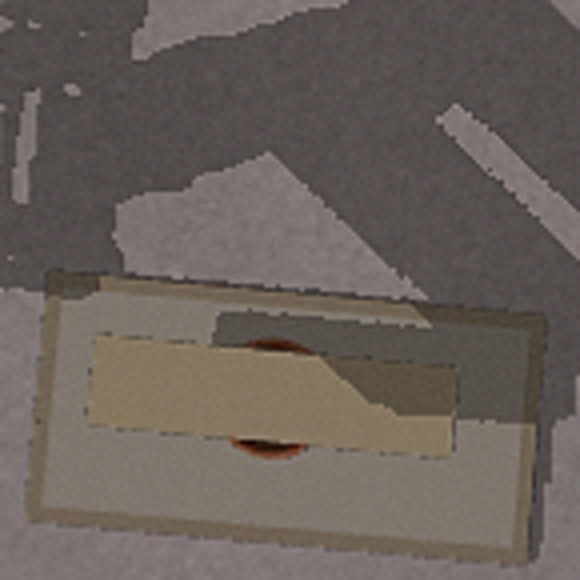

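The beaker rim centre at (323,215) matches the estimate, and the shelf sits over the bowl in the top view. I descend to the beaker.

move_arm([
  {"x": 0.0015,"y": 0.0013,"z": 0.02,"wx": 0,"wy": 0,"wz": 0},
  {"x": 0,"y": 0,"z": 0.035,"wx": 0,"wy": 0,"wz": 0},
  {"x": 0,"y": 0,"z": 0.04,"wx": 0,"wy": 0,"wz": 0},
  {"x": 0,"y": 0,"z": 0.04,"wx": 0,"wy": 0,"wz": 0},
  {"x": 0,"y": 0,"z": 0.035,"wx": 0,"wy": 0,"wz": 0},
  {"x": 0,"y": 0,"z": 0.025,"wx": 0,"wy": 0,"wz": 0},
  {"x": 0,"y": 0,"z": 0.015,"wx": 0,"wy": 0,"wz": 0},
  {"x": 0,"y": 0,"z": 0.006,"wx": 0,"wy": 0,"wz": 0},
  {"x": 0,"y": 0,"z": 0,"wx": 0,"wy": 0,"wz": 0},
  {"x": 0,"y": 0,"z": 0,"wx": 0,"wy": 0,"wz": 0},
  {"x": 0,"y": 0,"z": 0,"wx": 0,"wy": 0,"wz": 0},
], jaw=0.8)

```text
time_s: 27.47
tcp_pos: [0.5807, 0.3932, 0.0036]
eef_rot: [3.139, -0.002, 1.499]
contact_force: [-0.1, -0.0, 0.5]
width: 0.799
```

```bash
python3 go.py 0.579 0.391 0.0 86
python3 - <<'E'
from h import *
from plant import bot
im=bot.grab_frame('wrist');cv2.imwrite('pics/w14.png',im)
m=bot.camera_model('top')
p=cast(m,np.array([[260+(u+.5)/4-.5,165+(v+.5)/4-.5] for u,v in [(95,336),(458,368),(454,458),(88,425)]]),.107)
print(p.round(4),p.mean(0))
E
```

```text
t 27.47 tcp [0.5807 0.3932 0.0036] rot [179.8557  -0.1137  85.8706] F [-0.0888 -0.0408  0.5473] w 0.799
shift now-frame [-0.0024 -0.0016  0.0035] in target frame [-0.0024 -0.0016  0.0036] turn [ 0.0008 -0.0006 -0.0007]
[[ 0.5319  0.0698  0.107 ]
 [ 0.5178 -0.1287  0.107 ]
 [ 0.4687 -0.127   0.107 ]
 [ 0.4834  0.0726  0.107 ]] [ 0.50045001 -0.02832938  0.107     ]
```

View pics/w14.png

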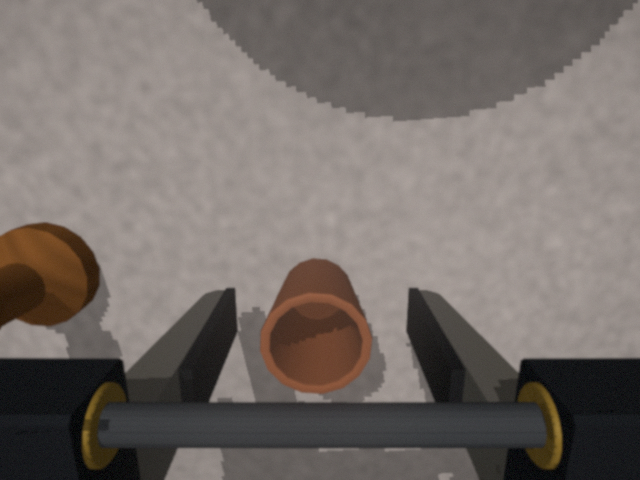

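The rim centre is at column 316, about 2 mm off mid-jaw. I trim the position and close.

move_arm([
  {"x": -0.001,"y": -0.0018,"z": 0.003,"wx": 0,"wy": 0,"wz": 0},
  {"x": 0,"y": 0,"z": 0,"wx": 0,"wy": 0,"wz": 0},
  {"x": 0,"y": 0,"z": 0,"wx": 0,"wy": 0,"wz": 0},
  {"x": 0,"y": 0,"z": 0,"wx": 0,"wy": 0,"wz": 0},
], jaw=0.6)

```text
time_s: 27.85
tcp_pos: [0.5775, 0.3917, -0.0013]
eef_rot: [3.141, -0.0, 1.499]
contact_force: [-0.7, -0.2, -0.5]
width: 0.597
```

move_arm([
  {"x": 0,"y": 0,"z": 0,"wx": 0,"wy": 0,"wz": 0},
  {"x": 0,"y": 0,"z": 0,"wx": 0,"wy": 0,"wz": 0},
  {"x": 0,"y": 0,"z": 0,"wx": 0,"wy": 0,"wz": 0},
  {"x": 0,"y": 0,"z": 0,"wx": 0,"wy": 0,"wz": 0},
  {"x": 0,"y": 0,"z": 0,"wx": 0,"wy": 0,"wz": 0},
  {"x": 0,"y": 0,"z": 0,"wx": 0,"wy": 0,"wz": 0},
  {"x": 0,"y": 0,"z": 0,"wx": 0,"wy": 0,"wz": 0},
  {"x": 0,"y": 0,"z": 0,"wx": 0,"wy": 0,"wz": 0},
], jaw=0)

```text
time_s: 28.52
tcp_pos: [0.5776, 0.3916, -0.0016]
eef_rot: [3.141, -0.0, 1.499]
contact_force: [1.2, -0.2, 0.6]
width: 0.437
```

```bash
python3 go.py 0.5006 -0.0278 0.16 86
python3 - <<'E'
from h import *
from plant import bot
im=bot.grab_frame('wrist');cv2.imwrite('pics/w15.png',im)
E
```

```text
t 28.52 tcp [ 0.5776  0.3916 -0.0016] rot [179.9909  -0.0054  85.8794] F [ 1.1635 -0.1582  0.613 ] w 0.437
shift now-frame [-0.4238 -0.0466 -0.1616] in target frame [-0.4237 -0.0475 -0.1616] turn [ 0.0001 -0.     -0.0007]
```

View pics/w15.png

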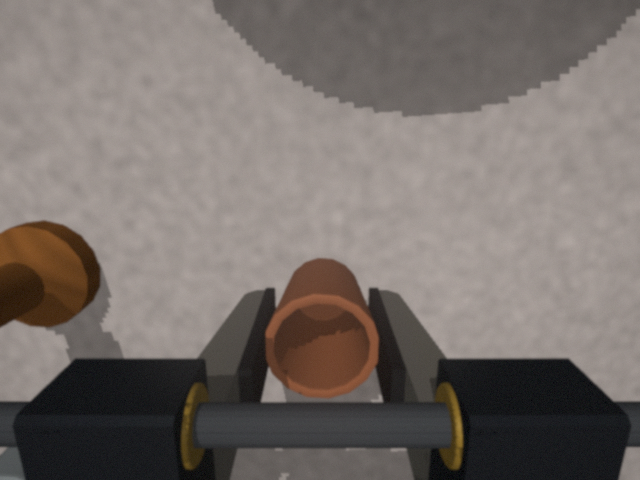

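Beaker held at 40 mm. I lift it, then carry it over.

move_arm([
  {"x": 0,"y": 0,"z": -0.015,"wx": 0,"wy": 0,"wz": 0},
  {"x": 0,"y": 0,"z": -0.03,"wx": 0,"wy": 0,"wz": 0},
  {"x": 0,"y": 0,"z": -0.035,"wx": 0,"wy": 0,"wz": 0},
  {"x": 0,"y": 0,"z": -0.035,"wx": 0,"wy": 0,"wz": 0},
  {"x": -0.01,"y": -0.001,"z": -0.03,"wx": 0,"wy": 0,"wz": 0},
  {"x": -0.02,"y": -0.0022,"z": -0.02,"wx": 0,"wy": 0,"wz": 0},
  {"x": -0.03,"y": -0.0033,"z": 0,"wx": 0,"wy": 0,"wz": 0},
  {"x": -0.035,"y": -0.0039,"z": 0,"wx": 0,"wy": 0,"wz": 0},
  {"x": -0.035,"y": -0.0039,"z": 0,"wx": 0,"wy": 0,"wz": 0},
  {"x": -0.035,"y": -0.0039,"z": 0,"wx": 0,"wy": 0,"wz": 0},
  {"x": -0.035,"y": -0.0039,"z": 0,"wx": 0,"wy": 0,"wz": 0},
  {"x": -0.035,"y": -0.0039,"z": 0,"wx": 0,"wy": 0,"wz": 0},
], jaw=0)

```text
time_s: 29.57
tcp_pos: [0.5339, 0.1576, 0.1645]
eef_rot: [3.141, -0.0, 1.499]
contact_force: [1.3, -0.5, 0.6]
width: 0.429
```

move_arm([
  {"x": -0.035,"y": -0.0039,"z": 0,"wx": 0,"wy": 0,"wz": 0},
  {"x": -0.035,"y": -0.0039,"z": 0,"wx": 0,"wy": 0,"wz": 0},
  {"x": -0.03,"y": -0.0033,"z": 0,"wx": 0,"wy": 0,"wz": 0},
  {"x": -0.03,"y": -0.0033,"z": 0,"wx": 0,"wy": 0,"wz": 0},
  {"x": -0.025,"y": -0.0028,"z": 0,"wx": 0,"wy": 0,"wz": 0},
  {"x": -0.02,"y": -0.002,"z": 0,"wx": 0,"wy": 0,"wz": 0},
  {"x": -0.0132,"y": -0.0014,"z": 0,"wx": 0,"wy": 0,"wz": 0},
  {"x": 0,"y": 0,"z": 0,"wx": 0,"wy": 0,"wz": 0},
  {"x": 0,"y": 0,"z": 0,"wx": 0,"wy": 0,"wz": 0},
  {"x": 0,"y": 0,"z": 0,"wx": 0,"wy": 0,"wz": 0},
  {"x": 0,"y": 0,"z": 0,"wx": 0,"wy": 0,"wz": 0},
], jaw=0)

```text
time_s: 30.48
tcp_pos: [0.5008, -0.0264, 0.1637]
eef_rot: [3.141, -0.0, 1.5]
contact_force: [-0.7, 0.4, 0.8]
width: 0.434
```

```bash
python3 go.py 0.5006 -0.0272 0.107 86
python3 - <<'E'
from h import *
from plant import bot
T=wristT(bot);im=bot.grab_frame('wrist');cv2.imwrite('pics/w16r.png',im)
m=bot.camera_model('wrist')
for p in proj(m,[[.5319,.0698,.107],[.4834,.0726,.107]],T): cv2.circle(im,tuple(int(round(a)) for a in p),2,(0,255,0),-1)
cv2.imwrite('pics/w16.png',im)
cv2.imwrite('pics/s16.png',cv2.resize(bot.grab_frame('side')[70:320,240:480],None,fx=2.4,fy=2.4,interpolation=cv2.INTER_CUBIC))
E
```

```text
t 30.48 tcp [ 0.5008 -0.0264  0.1637] rot [179.9806  -0.0145  85.9234] F [-0.7254  0.4096  0.8081] w 0.434
shift now-frame [-0.0009 -0.0002  0.0567] in target frame [-0.0009 -0.0001  0.0567] turn [ 0.0001 -0.0001 -0.0004]
```

View pics/w16.png

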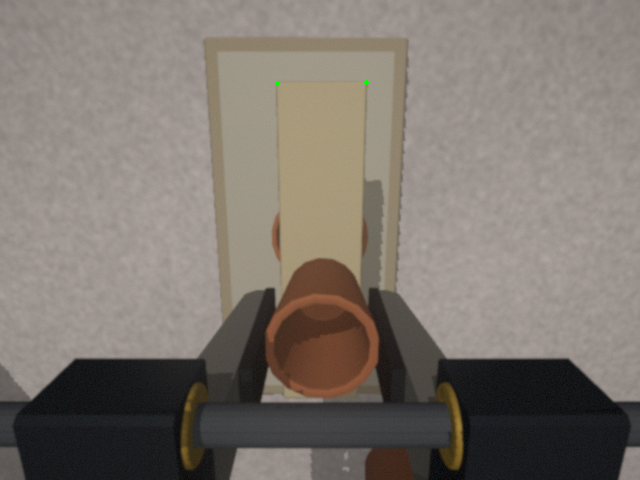

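View pics/s16.png

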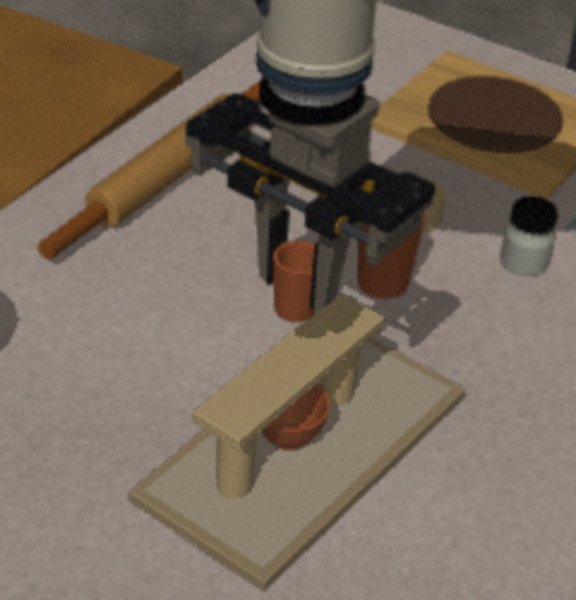

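The shelf end matches the predicted marks, and the beaker hangs upright over the shelf's middle. I'm lowering it.

move_arm([
  {"x": -0.0009,"y": 0,"z": 0.01,"wx": 0,"wy": 0,"wz": 0},
  {"x": 0,"y": 0,"z": 0.015,"wx": 0,"wy": 0,"wz": 0},
  {"x": 0,"y": 0,"z": 0.014,"wx": 0,"wy": 0,"wz": 0},
  {"x": 0,"y": 0,"z": 0.009,"wx": 0,"wy": 0,"wz": 0},
  {"x": 0,"y": 0,"z": 0.005,"wx": 0,"wy": 0,"wz": 0},
  {"x": 0,"y": 0,"z": 0.002,"wx": 0,"wy": 0,"wz": 0},
  {"x": 0,"y": 0,"z": 0.001,"wx": 0,"wy": 0,"wz": 0},
  {"x": 0,"y": 0,"z": 0,"wx": 0,"wy": 0,"wz": 0},
  {"x": 0,"y": 0,"z": 0,"wx": 0,"wy": 0,"wz": 0},
  {"x": 0,"y": 0,"z": 0,"wx": 0,"wy": 0,"wz": 0},
], jaw=0)

```text
time_s: 31.42
tcp_pos: [0.501, -0.0281, 0.1079]
eef_rot: [3.141, -0.0, 1.499]
contact_force: [-0.2, -0.1, 0.0]
width: 0.43
```

move_arm([
  {"x": 0,"y": 0,"z": 0.0007,"wx": 0,"wy": 0,"wz": 0},
  {"x": 0,"y": 0,"z": 0,"wx": 0,"wy": 0,"wz": 0},
  {"x": 0,"y": 0,"z": 0,"wx": 0,"wy": 0,"wz": 0},
], jaw=0)

```text
time_s: 31.67
tcp_pos: [0.5006, -0.0281, 0.1068]
eef_rot: [3.141, 0.0, 1.499]
contact_force: [-0.6, -0.0, -0.9]
width: 0.433
```

move_arm([
  {"x": 0,"y": 0,"z": 0.0007,"wx": 0,"wy": 0,"wz": 0},
  {"x": 0,"y": 0,"z": 0,"wx": 0,"wy": 0,"wz": 0},
  {"x": 0,"y": 0,"z": 0,"wx": 0,"wy": 0,"wz": 0},
], jaw=0)

```text
time_s: 31.92
tcp_pos: [0.5005, -0.0281, 0.1059]
eef_rot: [-3.142, -0.0, 1.499]
contact_force: [0.2, 0.3, -0.5]
width: 0.433
```

move_arm([
  {"x": 0,"y": 0,"z": 0.0006,"wx": 0,"wy": 0,"wz": 0},
  {"x": 0,"y": 0,"z": 0,"wx": 0,"wy": 0,"wz": 0},
  {"x": 0,"y": 0,"z": 0,"wx": 0,"wy": 0,"wz": 0},
], jaw=0)

```text
time_s: 32.17
tcp_pos: [0.5006, -0.0281, 0.1054]
eef_rot: [3.142, -0.0, 1.499]
contact_force: [-0.3, -0.0, -0.7]
width: 0.433
```

move_arm([
  {"x": 0,"y": 0,"z": 0.0005,"wx": 0,"wy": 0,"wz": 0},
  {"x": 0,"y": 0,"z": 0,"wx": 0,"wy": 0,"wz": 0},
  {"x": 0,"y": 0,"z": 0,"wx": 0,"wy": 0,"wz": 0},
], jaw=0)

```text
time_s: 32.42
tcp_pos: [0.5007, -0.0281, 0.1052]
eef_rot: [3.141, -0.0, 1.499]
contact_force: [-1.7, -0.4, 5.6]
width: 0.435
```

move_arm([
  {"x": 0,"y": 0,"z": 0.0005,"wx": 0,"wy": 0,"wz": 0},
  {"x": 0,"y": 0,"z": 0,"wx": 0,"wy": 0,"wz": 0},
  {"x": 0,"y": 0,"z": 0,"wx": 0,"wy": 0,"wz": 0},
], jaw=0)

```text
time_s: 32.67
tcp_pos: [0.5008, -0.0281, 0.1052]
eef_rot: [3.141, 0.0, 1.499]
contact_force: [-2.1, -0.5, 9.6]
width: 0.43
```

Contact. I release gently and retreat straight up.

move_arm([
  {"x": 0,"y": 0,"z": -0.0006,"wx": 0,"wy": 0,"wz": 0},
  {"x": 0,"y": 0,"z": 0,"wx": 0,"wy": 0,"wz": 0},
  {"x": 0,"y": 0,"z": 0,"wx": 0,"wy": 0,"wz": 0},
  {"x": 0,"y": 0,"z": 0,"wx": 0,"wy": 0,"wz": 0},
  {"x": 0,"y": 0,"z": 0,"wx": 0,"wy": 0,"wz": 0},
  {"x": 0,"y": 0,"z": -0.01,"wx": 0,"wy": 0,"wz": 0},
  {"x": 0,"y": 0,"z": -0.025,"wx": 0,"wy": 0,"wz": 0},
  {"x": 0,"y": 0,"z": -0.035,"wx": 0,"wy": 0,"wz": 0},
  {"x": 0,"y": 0,"z": -0.035,"wx": 0,"wy": 0,"wz": 0},
  {"x": 0,"y": 0,"z": -0.03,"wx": 0,"wy": 0,"wz": 0},
  {"x": 0,"y": 0,"z": -0.02,"wx": 0,"wy": 0,"wz": 0},
  {"x": 0,"y": 0,"z": 0,"wx": 0,"wy": 0,"wz": 0},
], jaw=0.75)

```text
time_s: 33.67
tcp_pos: [0.503, -0.0282, 0.2654]
eef_rot: [3.134, -0.0, 1.499]
contact_force: [0.4, -0.3, -0.1]
width: 0.752
```

move_arm([
  {"x": 0.01,"y": 0,"z": 0,"wx": 0,"wy": 0,"wz": 0},
  {"x": 0.03,"y": 0,"z": 0,"wx": 0,"wy": 0,"wz": 0},
  {"x": 0.04,"y": 0,"z": 0,"wx": 0,"wy": 0,"wz": 0},
  {"x": 0.04,"y": 0,"z": 0,"wx": 0,"wy": 0,"wz": 0},
  {"x": 0.04,"y": 0,"z": 0,"wx": 0,"wy": 0,"wz": 0},
  {"x": 0.04,"y": 0,"z": 0,"wx": 0,"wy": 0,"wz": 0},
  {"x": 0.04,"y": 0,"z": 0,"wx": 0,"wy": 0,"wz": 0},
  {"x": 0.03,"y": 0,"z": 0,"wx": 0,"wy": 0,"wz": 0},
  {"x": 0.02,"y": 0,"z": 0,"wx": 0,"wy": 0,"wz": 0},
  {"x": 0,"y": 0,"z": 0,"wx": 0,"wy": 0,"wz": 0},
  {"x": 0,"y": 0,"z": 0,"wx": 0,"wy": 0,"wz": 0},
], jaw=0.75)

```text
time_s: 34.58
tcp_pos: [0.5201, 0.2619, 0.2582]
eef_rot: [-3.139, 0.002, 1.501]
contact_force: [0.6, 0.3, -0.7]
width: 0.748
```

Run:
```python
from h import *
from plant import bot
cv2.imwrite('pics/t17.png',zoom(bot.grab_frame('top'),260,165,145,145,4))
cv2.imwrite('pics/s17.png',cv2.resize(bot.grab_frame('side')[100:340,240:480],None,fx=2.5,fy=2.5,interpolation=cv2.INTER_CUBIC))
```

```text
(no output)
```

View pics/t17.png

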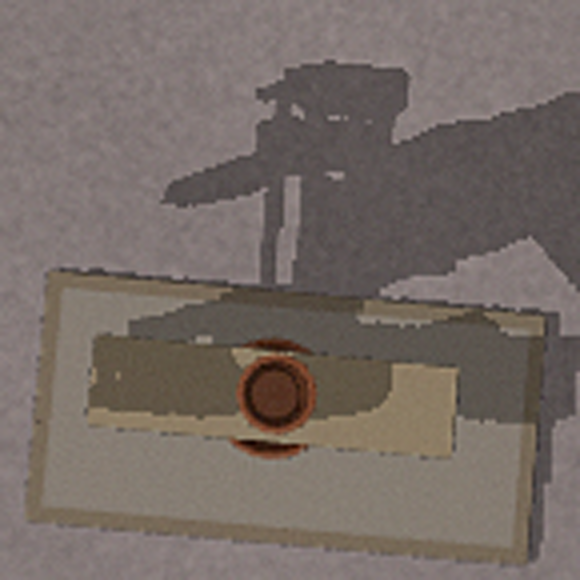

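View pics/s17.png

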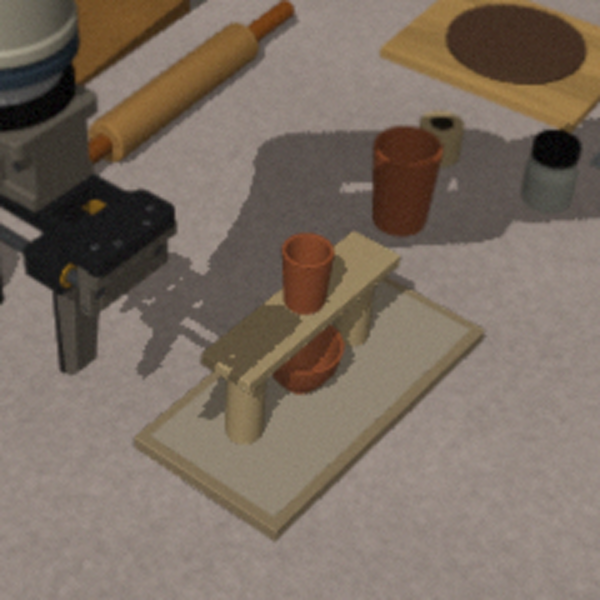

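```bash
python3 - <<'E'
from h import *
from plant import bot
m=bot.camera_model('top')
f=lambda pts,z:cast(m,np.array([[260+(u+.5)/4-.5,165+(v+.5)/4-.5] for u,v in pts]),z)
s=f([(95,336),(458,368),(454,458),(88,425)],.107).mean(0);b=f([(277,394)],.162)[0]
print('shelf',s,'beaker',b,'dist',np.linalg.norm((s-b)[:2]),'bowl t0 (0.500,-0.029)')
E
python3 go.py 0.5 0 0.2 86
```

```text
shelf [ 0.50045001 -0.02832938  0.107     ] beaker [ 0.50169353 -0.02871564  0.162     ] dist 0.0013021286081154086 bowl t0 (0.500,-0.029)
t 34.68 tcp [0.5205 0.2604 0.2589] rot [-179.9039    0.0786   85.8874] F [ 0.0856 -0.1291 -0.7259] w 0.75
shift now-frame [-0.2611 -0.0017  0.0593] in target frame [-0.2612 -0.0023  0.0589] turn [-0.0005  0.0004 -0.0006]
```

The beaker is 1.3 mm from the shelf centre, the shelf is within about 1 mm of the bowl, and the arm is clear and still. Handing in.

```bash
python3 -c "
from plant import bot
print(bot.hand_in())"
```

```text
the job is handed in; nothing more can be done
None
```

The second tier is built over the bowl and the job was handed in at about 35 s of the 106 s allowed. The hand-in gives no verdict, so these figures are my own camera measurements, good to about 2 mm.

- **Props:** the two tall props stand on the batt at about +73 mm and −76 mm from the bowl's centre along its length. Both are within about 1 mm across. I measured this before laying the shelf and did not measure it again afterwards.
- **Shelf:** it lies level on both props, along the batt, with its middle about 1 mm from where I first measured the bowl's centre.
- **Small beaker:** it stands upright about 1.3 mm from the shelf's centre in the last top view.
- **Left alone:** the bowl, short prop and large beaker looked unmoved in the last pictures, judged by eye. The arm had retreated about 0.29 m and touched nothing.

**Checks that disagreed:**
- **Shelf grasp:** the first try closed on air above the shelf. The fingertips sit about 21 mm short of the reported TCP. I reopened, went down in small force-checked steps and gripped it properly, without moving the shelf.
- **First prop:** I read the pose while the arm was still overshooting, which put the first prop approach 6 mm off. I corrected that before gripping and let the arm settle before later readings.

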